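Fetch the middle electrode from the crowded stand

ROBOT

A 7-joint arm with a two-finger parallel gripper is mounted at the origin on the work surface; the furniture and walls round the work are solid. World frame = base frame: x ahead of the robot, y to its left, z up, the work surface at z = 0. Lengths are in m, angles in rad, forces in N, time in s.
With the tool pointing down it reaches from about 0.4 to 0.85 m from the base axis. Payload 4.5 kg.
Tool frame: the origin (TCP) lies on the centre line of the jaws, within the pads' length; the fingertips stand 25 mm ahead of it and the grasp point (between the pads) lies 6 mm ahead of it; z points along the fingers, y is the direction in which the jaws open and shut (so a half turn about z gives the same grasp; the last joint's range is limited). The gripper opens to 88 mm and grips with 3 to 60 N. Pads are 18 mm wide; open, the fingers measure 123 mm over their backs; the gripper's body (75 mm by 187 mm) begins 45 mm behind the grasp point.
Start: joints at [-1.256, 0.689, -0.195, 1.565, 0.157, 0.902, -0.215], TCP at [0.173, 0.601, 0.264] pointing down, gripper open.
Joint ranges: [-3.01, 3.01], [-0.46, 2.08], [-1.47, 1.51], [0.13, 2.56], [-1, 4.14], [0.04, 2.09], [-2.66, 2.66]. Speed limits (rad/s): [2.57, 2.57, 3.14, 3.14, 3.14, 3.14, 3.14].

INTERFACE

Orientations are given as a unit quaternion [x, y, z, w].
In Python, from plant import r, eyes gives the robot as it stands.
- The arm moves only by the tool servo_tool, never from a script. Its argument "deltas" is a list of rows, each an object of numbers: "dx", "dy", "dz": the shift along the tool's x, y, z in units of 60 mm (1.0 is 60 mm); "ax", "ay", "az": the turn, a rotation vector about the tool's x, y, z in units of 6 degrees (1.0 is 6 degrees); "hand": the finger opening in mm, from 0 to 88.1. A call has 1 to 10 rows; each row is the pose to reach, as a shift and turn from the pose commanded when the call began, along the tool's axes at that moment; what a row does not reach only later rows make up. A row lasts 1/8 s, in which the tool goes at most 62.5 mm and 10.7 degrees, less where a joint would pass 70% of its speed; a pose out of reach is approached as far as the arm can. A call with a gripper value outside its range is refused whole. The fingers move at their own pace and stop on an object; "newtons" is the grip in N (left out, the last holds). Time passes only in rows, so rows that repeat a pose let the fingers close. It gives the time, the measured TCP pose, the force and the opening at its end, in the units of the state.
- r.get_state(): the state, without advancing time (a new reading comes with each control period).
- eyes.snapshot(name): name is "scene" or "top" or "wrist"; returns (picture, depth): 400x640x3 uint8, red, green, blue; 400x640 float32, m along the optical axis (not along the pixel's ray), 0 where there is no reading.
- eyes.camera_model(name): a dict with "fx", "fy", "cx", "cy" (pixels), "k1" (the pictures are not rectified: a ray, as slopes to the right and down, at radius r is drawn at 1 + k1 r^2 times it, then the intrinsics apply), "pose" (4x4, takes a point from camera to world coordinates). Camera axes: x right, y up, looking along -z (the intrinsics and any distortion apply to the point x, -y, -z); pixel columns grow to the right and rows downward; lengths in m; the calibration is good to about 2 mm. A picture is of the moment at which its call begins: read the wrist's pose just before it. camera_model takes no time and is no camera call; for the wrist camera it gives the pose at the moment of the call.
- r.finish_job(): hands the job in, once; it reports no verdict.
The state is a dict: "clock": time; "q": joint angles; "qd": joint speeds; "joint_torque": joint torques, N m; "tool_pos": TCP position; "eef_rot": TCP orientation; "contact_force": force on the tool from outside, world axes, zero at the start; "moment": the same for the moment, N m; "opening": opening from 0.0 (shut) to 1.0 (fully open).
Only numpy, scipy, OpenCV 4.12 (cv2) and the standard library are available. Lean on these libraries where they do the work, as an engineer would, in place of code of your own. Each camera call takes 0.05 s, during which the arm holds its last target.

TASK

The electrode in the middle of the three-place stand is needed next, but its two neighbours leave no room to grip it: first set both neighbours upright on the rubber mat, then take the middle electrode to the engraved square at the centre of the steel setting plate. After that put the two neighbours back in the stand, each in the place it came from and turned as it was. Everything stands upright at the end, and the black loupe and the paste tin stay undisturbed.

Things in the scene. Friction and masses are not known exactly. Their poses are not given: they have to be found in the camera images.
- electrode_1_mid (a point): copper electrode with a single upright blade: base 31 (x) x 30 (y) x 14 mm high, above it a blade 10 (x) x 24 (y) mm, 36 mm high in all. This point lies on its vertical axis, half-way up, 18 mm over its underside; z is up. Weighs about 0.14 kg. One of three electrodes in the stand; its x axis lies along the stand's y axis at the start.
- electrode_2_mid (a point): copper electrode with a stepped, tapering head and a thin pin on top: base 31 (x) x 30 (y) x 14 mm high, above it a head of 20 x 20 mm up to 30 mm and a 4 mm pin up to 37 mm. This point lies on its vertical axis, half-way up, 18.5 mm over its underside; z is up. Weighs about 0.14 kg. One of three electrodes in the stand; its x axis lies along the stand's x axis at the start.
- electrode_3_mid (a point): copper electrode with three parallel fins: base 31 (x) x 30 (y) x 14 mm high, above it three upright fins, 24 (x) x 20 (y) mm in all, 40 mm high in all. This point lies on its vertical axis, half-way up, 20 mm over its underside; z is up. Weighs about 0.14 kg. One of three electrodes in the stand; its x axis lies along the stand's x axis at the start.
- stand: fixed aluminium plate 136 (x) x 64 (y) x 12 mm; three engraved places in a row at x = -36, 0, +36 mm, an electrode on each, shuffled, about 5 mm apart. Two cheeks flank the middle place: 22 mm long, inner faces at y = -19 and +19 mm, tops 52 mm above the bench, low feet to y = 32 mm; so grip the outer ones along y, the middle one along x. Origin under the middle place at bench height.
- mat: fixed grey ribbed rubber mat, 180 (x) x 120 (y) x 4 mm, flat on the bench: the side area. Origin at its centre, at bench height. A loupe stands toward its -x end.
- plate: fixed square steel setting plate, 90 x 90 x 16 mm, with an engraved 36 mm square at its centre and a dark spot at each corner. Origin at its centre, at bench height; its top is 16 mm higher.
- loupe_mid (a point): black eye loupe, a ring 34 mm across and 32 mm high, standing loose on the mat. The point is its centre, half-way up. Leave it where it is.
- tin_mid (a point): white paste tin with a yellow lid, 65 mm across and 32 mm high, standing loose on the bench beyond the plate (its +x side). The point is its centre, half-way up. Leave it where it is.

How it is judged:
By the outcome, as a careful person would: the job done as asked, in the order asked, and still so for the second after the job is handed in, with the robot touching nothing.
It also fails if it takes over 128 s, if anything falls off the work surface, if the arm or the gripper's body presses on something with over 40 N, if the wrist force passes 120 N, or if a joint passes its speed limit or range.

## Working session

There is one attempt and no reset: what is moved stays moved. The work goes in short steps, Python scripts to look and compute and a tool call to move; the robot and the scene stay as the last step left them, time stands still between calls to the robot, and variables do not carry over. Pictures are saved under pics/ and viewed, and the job is handed in when it is done.

Besides the shell and the picture viewer there is one more tool, called after "Call:" in YAML: its name, and indented under it one key for each argument. servo_tool: Moves the arm, as the interface text tells. Its arguments: {"type":"object","properties":{"deltas":{"type":"array","items":{"type":"object","properties":{"dx":{"type":"number"},"dy":{"type":"number"},"dz":{"type":"number"},"ax":{"type":"number"},"ay":{"type":"number"},"az":{"type":"number"},"hand":{"type":"number"}}}},"newtons":{"type":"number"}},"required":["deltas"]}

```bash
ls; mkdir -p pics; python3 - <<'E'
from plant import r,eyes
import cv2,numpy as np
s=r.get_state();print({k:np.round(v,4).tolist() for k,v in s.items()})
for n in("scene","top","wrist"):
    m=eyes.camera_model(n);p,d=eyes.snapshot(n)
    np.savez(f"pics/{n}0.npz",p=p,d=d,**{k:np.array(v) for k,v in m.items()})
    cv2.imwrite(f"pics/{n}0.png",p[:,:,::-1]);print(n,{k:np.round(v,4).tolist() for k,v in m.items()})
E
```

```text
pics
{'clock': 0.0, 'q': [-1.2562, 0.69, -0.1945, 1.5663, 0.1573, 0.9025, -0.2151], 'qd': [-0.0005, -0.0003, 0.0003, -0.0013, 0.0012, -0.0006, -0.0015], 'joint_torque': [0.0003, -52.7562, -1.2666, -15.3431, -0.0526, 0.0064, 0.0002], 'tool_pos': [0.1731, 0.6, 0.2629], 'eef_rot': [0.1399, 0.9902, -0.0009, -0.0001], 'contact_force': [0.1776, 0.922, -0.4603], 'moment': [0.0033, -0.0711, 0.0365], 'opening': 0.9963}
scene {'fx': 376.7726, 'fy': 376.7726, 'cx': 318.5521, 'cy': 205.1363, 'k1': -0.086, 'pose': [[0.8548, 0.368, -0.3658, 0.1979], [-0.5188, 0.5933, -0.6155, -0.5295], [-0.0095, 0.716, 0.6981, 0.6537], [0.0, 0.0, 0.0, 1.0]]}
top {'fx': 472.2801, 'fy': 472.2801, 'cx': 319.1158, 'cy': 196.8903, 'k1': -0.1341, 'pose': [[-0.0234, 0.9885, -0.1497, 0.3763], [-0.9997, -0.0249, -0.0083, 0.0069], [-0.012, 0.1494, 0.9887, 1.0144], [0.0, 0.0, 0.0, 1.0]]}
wrist {'fx': 340.7802, 'fy': 340.7802, 'cx': 316.2731, 'cy': 196.2045, 'k1': 0.0115, 'pose': [[0.2765, -0.9253, -0.2595, 0.1067], [0.961, 0.2654, 0.0777, 0.6186], [-0.003, -0.2709, 0.9626, 0.383], [0.0, 0.0, 0.0, 1.0]]}
```

View pics/top0.png

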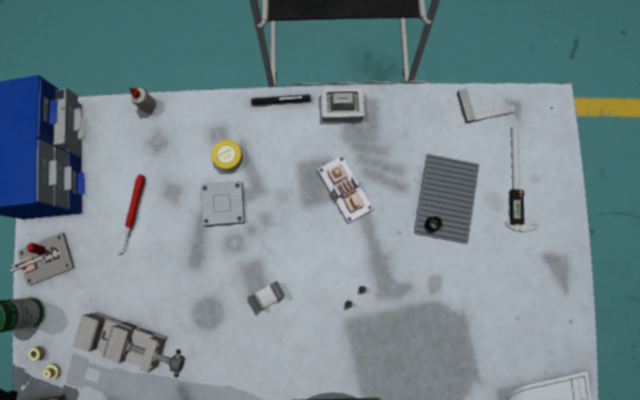

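View pics/scene0.png

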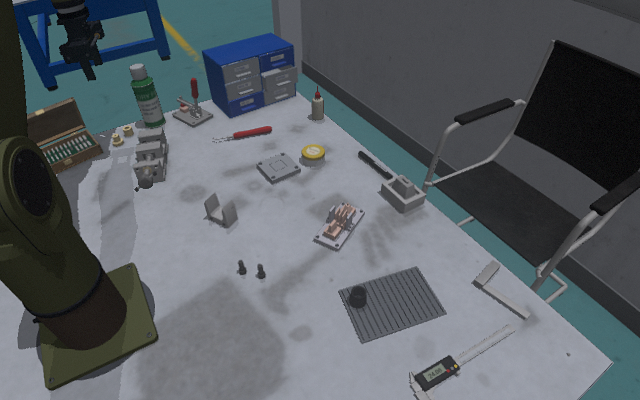

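Top view: plate at (223,203), tin (227,155), stand (344,189), mat (447,198), loupe (433,224). I'll enlarge these.

```bash
cat > h.py <<'E'
import numpy as np,cv2
def load(f):
    z=np.load(f);return z
def K(m): return np.array([[m['fx'],0,m['cx']],[0,m['fy'],m['cy']],[0,0,1]],float),np.array([m['k1'],0,0,0],float)
def ray(m,uv):
    k,d=K(m);n=cv2.undistortPoints(np.array(uv,float).reshape(-1,1,2),k,d).reshape(-1,2)
    R=np.array(m['pose']);v=np.c_[n[:,0],-n[:,1],-np.ones(len(n))]@R[:3,:3].T
    return R[:3,3],v
def onz(m,uv,z):
    o,v=ray(m,uv);t=(z-o[2])/v[:,2];return o+v*t[:,None]
def proj(m,P):
    P=np.atleast_2d(P);T=np.linalg.inv(np.array(m['pose']));c=P@T[:3,:3].T+T[:3,3]
    k,d=K(m);q=np.c_[c[:,0],-c[:,1],-c[:,2]]
    return cv2.projectPoints(q,np.zeros(3),np.zeros(3),k,d)[0].reshape(-1,2)
def crop(p,u0,v0,u1,v1,s,f):
    c=cv2.resize(p[v0:v1,u0:u1,::-1],None,fx=s,fy=s,interpolation=cv2.INTER_CUBIC);cv2.imwrite(f,c)
def cloud(z):
    d=z['d'];v,u=np.mgrid[:400,:640];o,r=ray(z,np.c_[u.ravel(),v.ravel()]);
    P=o+r*d.ravel()[:,None];P[d.ravel()==0]=np.nan;return P.reshape(400,640,3)
E
python3 - <<'E'
from h import *
z=load('pics/top0.npz');p=z['p']
crop(p,305,145,385,230,7,'pics/stand_a.png');crop(p,190,130,260,235,5,'pics/plate_a.png');crop(p,405,145,485,250,5,'pics/mat_a.png')
P=cloud(z)
for n,uv in dict(plate=(223,203),tin=(227,155),stand=(344,190),mat=(447,190),loupe=(433,224),bench=(300,220)).items(): print(n,P[uv[1],uv[0]].round(4))
E
```

```text
plate [0.5195 0.2225 0.0151]
tin [0.6215 0.2114 0.0306]
stand [ 0.5364 -0.0371  0.0442]
mat [ 0.5376 -0.2644  0.0031]
loupe [ 0.4639 -0.2287  0.0045]
bench [0.4804 0.0578 0.0011]
```

View pics/stand_a.png

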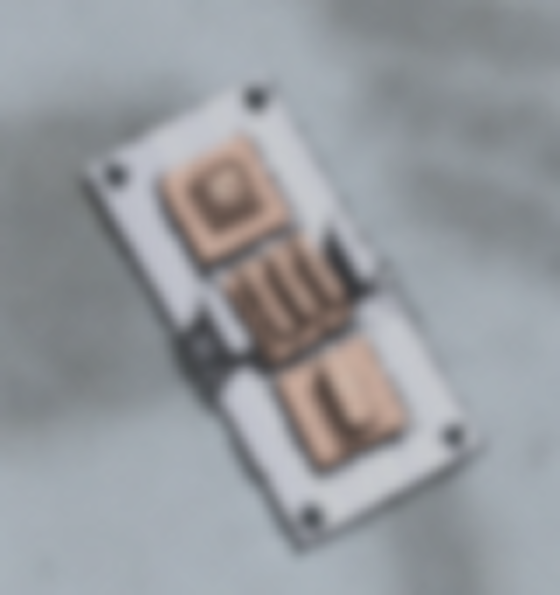

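View pics/plate_a.png

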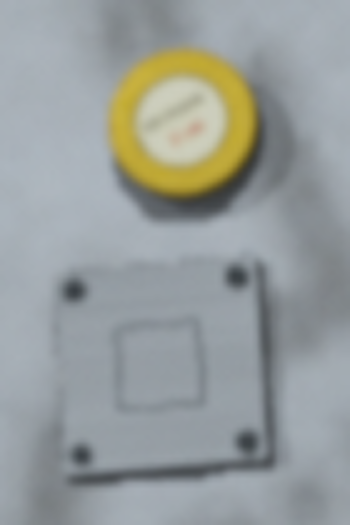

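View pics/mat_a.png

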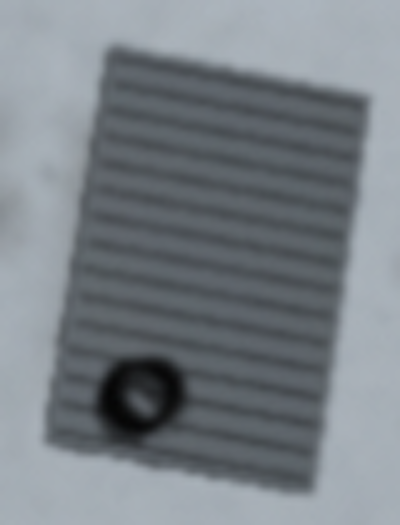

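```bash
python3 - <<'E'
from h import *
z=load('pics/top0.npz')
def c(L,s,o): return [((x+.5)/s-.5+o[0],(y+.5)/s-.5+o[1]) for x,y in L]
def ang(v): return np.degrees(np.arctan2(v[1],v[0]))
S=onz(z,c([(118,176),(257,97),(453,434),(313,517)],7,(305,145)),.012)
print('stand',S.mean(0),[ang(S[0]-S[3]),ang(S[1]-S[2]),ang(S[0]-S[1]),ang(S[3]-S[2])], np.linalg.norm(S[0]-S[3]),np.linalg.norm(S[0]-S[1]))
e2=onz(z,c([(163,185),(243,140),(290,220),(210,267)],7,(305,145)),.026);print('e2',e2.mean(0),ang(e2[0]-e2[3]))
e1=onz(z,c([(278,378),(364,335),(408,424),(322,470)],7,(305,145)),.026);print('e1',e1.mean(0),ang(e1[0]-e1[3]))
pl=onz(z,c([(74,291),(237,276),(247,441),(82,455)],5,(190,130)),.016);print('plate',pl.mean(0),ang(pl[0]-pl[3]),ang(pl[1]-pl[2]),ang(pl[0]-pl[1]))
sq=onz(z,c([(115,326),(198,319),(205,403),(120,410)],5,(190,130)),.016);print('sq',sq.mean(0),ang(sq[0]-sq[3]),ang(sq[0]-sq[1]))
m=onz(z,c([(110,47),(369,97),(312,492),(47,441)],5,(405,145)),.004);print('mat',m.mean(0),m,ang(m[0]-m[3]),ang(m[1]-m[2]))
l=onz(z,c([(142,393)],5,(405,145)),.034);print('loupe',l)
E
```

```text
stand [ 0.54582824 -0.0413388   0.012     ] [np.float64(27.87040465918957), np.float64(27.914605617641556), np.float64(118.69004944653742), np.float64(119.19216677236544)] 0.1215549619644416 0.04990952355897427
e2 [ 0.57531194 -0.02394376  0.026     ] 27.82299487425975
e1 [ 0.51330518 -0.05732359  0.026     ] 23.6056382833795
plate [0.52018223 0.22556073 0.016     ] 3.500237130672402 3.575596588341957 93.7422991457671
sq [0.5205961  0.22567031 0.016     ] 3.9731476272084825 93.35581997803693
mat [ 0.5199773  -0.26259375  0.004     ] [[ 0.61897339 -0.22390628  0.004     ]
 [ 0.59403345 -0.33898377  0.004     ]
 [ 0.42072929 -0.3010019   0.004     ]
 [ 0.44617305 -0.18648306  0.004     ]] -12.219784980946237 -12.361672843580704
loupe [[ 0.46303982 -0.22189481  0.034     ]]
```

Middle electrode is the three-fin one (#3); pin (#2) is at the far end, blade (#1) at the near end.

```bash
cat > go.py <<'E'
import sys,numpy as np
from scipy.spatial.transform import Rotation as R
def calc(x,y,z,yaw,s):
    r0=R.from_quat(s['eef_rot']);a=np.radians(yaw)
    Y=np.array([np.cos(a),np.sin(a),0]);Z=np.array([0,0,-1.]);X=np.cross(Y,Z)
    r1=R.from_matrix(np.c_[X,Y,Z]);d=r0.inv().apply(np.array([x,y,z])-s['tool_pos'])/.06
    w=(r0.inv()*r1).as_rotvec(degrees=True)/6
    return d.round(3),w.round(3)
if __name__=='__main__':
    from plant import r
    s=r.get_state();m=r0=R.from_quat(s['eef_rot']).as_matrix()
    print('t',round(s['clock'],2),'p',np.round(s['tool_pos'],4),'yaw',np.degrees(np.arctan2(m[1,1],m[0,1])).round(2),'zax',m[:,2].round(4),'F',np.round(s['contact_force'],1),'open',round(s['opening']*88.1,1),'q',np.round(s['q'],2))
    for i in range(1,len(sys.argv),4): print(*calc(*map(float,sys.argv[i:i+4]),s))
E
python3 go.py .53 -.05 .2 118
```

```text
t 0.15 p [0.1731 0.6001 0.2631] yaw 73.92 zax [-3.0e-04 -1.4e-03 -1.0e+00] F [ 0.1 -0.4  0.2] open 87.8 q [-1.26  0.69 -0.19  1.57  0.16  0.9  -0.22]
[-8.717 -8.762  1.064] [-1.300e-02 -4.000e-03 -7.347e+00]
```

Call:
servo_tool:
  deltas:
    - {"dx":-8.72,"dy":-8.76,"dz":1.06,"az":-7.35}
    - {"dx":-8.72,"dy":-8.76,"dz":1.06,"az":-7.35}
    - {"dx":-8.72,"dy":-8.76,"dz":1.06,"az":-7.35}
    - {"dx":-8.72,"dy":-8.76,"dz":1.06,"az":-7.35}
    - {"dx":-8.72,"dy":-8.76,"dz":1.06,"az":-7.35}
    - {"dx":-8.72,"dy":-8.76,"dz":1.06,"az":-7.35}
    - {"dx":-8.72,"dy":-8.76,"dz":1.06,"az":-7.35}
    - {"dx":-8.72,"dy":-8.76,"dz":1.06,"az":-7.35}
    - {"dx":-8.72,"dy":-8.76,"dz":1.06,"az":-7.35}
    - {"dx":-8.72,"dy":-8.76,"dz":1.06,"az":-7.35}

```text
schema error: expected keys dx, dy, dz, ax, ay, az, hand
```

```bash
python3 go.py .53 -.05 .2 118
```

```text
t 0.15 p [0.1731 0.6001 0.2631] yaw 73.92 zax [-3.0e-04 -1.4e-03 -1.0e+00] F [ 0.1 -0.4  0.2] open 87.8 q [-1.26  0.69 -0.19  1.57  0.16  0.9  -0.22]
[-8.717 -8.762  1.064] [-1.300e-02 -4.000e-03 -7.347e+00]
```

Call:
servo_tool:
  deltas:
    - {"dx":-8.72,"dy":-8.76,"dz":1.06,"ax":0,"ay":0,"az":-7.35,"hand":60}
    - {"dx":-8.72,"dy":-8.76,"dz":1.06,"ax":0,"ay":0,"az":-7.35,"hand":60}
    - {"dx":-8.72,"dy":-8.76,"dz":1.06,"ax":0,"ay":0,"az":-7.35,"hand":60}
    - {"dx":-8.72,"dy":-8.76,"dz":1.06,"ax":0,"ay":0,"az":-7.35,"hand":60}
    - {"dx":-8.72,"dy":-8.76,"dz":1.06,"ax":0,"ay":0,"az":-7.35,"hand":60}
    - {"dx":-8.72,"dy":-8.76,"dz":1.06,"ax":0,"ay":0,"az":-7.35,"hand":60}
    - {"dx":-8.72,"dy":-8.76,"dz":1.06,"ax":0,"ay":0,"az":-7.35,"hand":60}
    - {"dx":-8.72,"dy":-8.76,"dz":1.06,"ax":0,"ay":0,"az":-7.35,"hand":60}
    - {"dx":-8.72,"dy":-8.76,"dz":1.06,"ax":0,"ay":0,"az":-7.35,"hand":60}
    - {"dx":-8.72,"dy":-8.76,"dz":1.06,"ax":0,"ay":0,"az":-7.35,"hand":60}

```text
clock: 1.4
tool_pos: [0.4739, 0.0529, 0.2101]
eef_rot: [-0.242, 0.97, 0.0, 0.0]
contact_force: [0.9, 0.8, -0.8]
opening: 0.683
```

```bash
python3 go.py .53 -.05 .2 118
```

```text
t 1.4 p [0.4739 0.0529 0.2101] yaw 118.01 zax [ 3.e-04  4.e-04 -1.e+00] F [ 0.9  0.8 -0.8] open 60.1 q [ 0.09  0.62 -0.47  2.05  0.49  0.58  1.34]
[-0.02  -1.954  0.168] [0.002 0.005 0.002]
```

Call:
servo_tool:
  deltas:
    - {"dx":0,"dy":-1.9,"dz":0.17,"ax":0,"ay":0,"az":0,"hand":60}
    - {"dx":0,"dy":-1.9,"dz":0.17,"ax":0,"ay":0,"az":0,"hand":60}
    - {"dx":0,"dy":-1.9,"dz":0.17,"ax":0,"ay":0,"az":0,"hand":60}
    - {"dx":0,"dy":-1.9,"dz":0.17,"ax":0,"ay":0,"az":0,"hand":60}

```text
clock: 1.9
tool_pos: [0.5261, -0.0452, 0.1999]
eef_rot: [-0.242, 0.97, 0.001, -0.0]
contact_force: [0.1, 0.7, -0.1]
opening: 0.677
```

```bash
python3 go.py .53 -.05 .2 118; python3 - <<'E'
from plant import r,eyes
from h import *
m=eyes.camera_model("wrist");p,d=eyes.snapshot("wrist")
np.savez("pics/wrist1.npz",p=p,d=d,**{k:np.array(v) for k,v in m.items()})
cv2.imwrite("pics/wrist1.png",p[:,:,::-1])
E
```

```text
t 1.9 p [ 0.5261 -0.0452  0.1999] yaw 118.03 zax [-6.e-04  1.e-03 -1.e+00] F [ 0.1  0.7 -0.1] open 59.7 q [ 0.3   0.69 -0.49  1.91  0.51  0.66  1.55]
[-0.019 -0.101 -0.001] [ 0.011 -0.001  0.004]
```

View pics/wrist1.png

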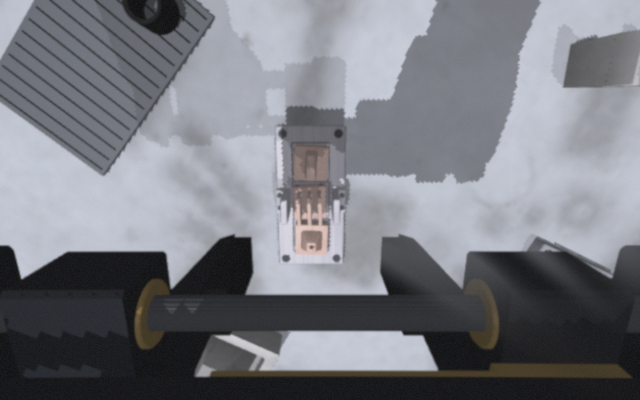

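```bash
python3 - <<'E'
from h import *
z=load('pics/wrist1.npz');crop(z['p'],265,115,360,275,3.7,'pics/w1a.png')
E
```

```text
(no output)
```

View pics/w1a.png

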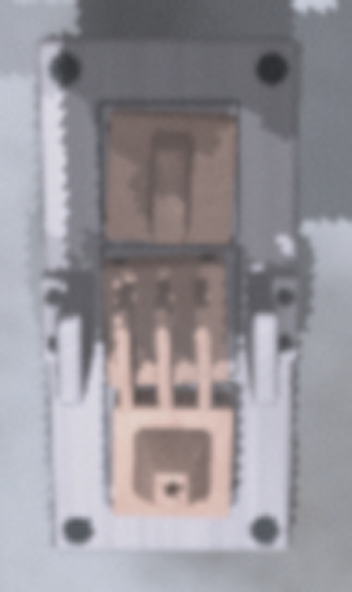

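```bash
python3 - <<'E'
from h import *
z=load('pics/wrist1.npz')
def c(L,s=3.7,o=(265,115)): return [((x+.5)/s-.5+o[0],(y+.5)/s-.5+o[1]) for x,y in L]
def ang(v): return np.degrees(np.arctan2(v[1],v[0]))
S=onz(z,c([(66,69),(272,69),(264,529),(78,529)]),.012)
C=S.mean(0);u=(S[2]+S[3]-S[0]-S[1]);u/=np.linalg.norm(u)
print('stand',C,ang(u),np.linalg.norm(S[0]-S[3]),C+.036*u,C-.036*u)
for n,L in dict(e1=[(107,111),(237,118),(233,242),(104,241)],e2=[(115,408),(235,410),(230,515),(113,516)]).items():
    e=onz(z,c(L),.026);print(n,e.mean(0),ang(e[3]-e[0]),ang(e[2]-e[1]),np.linalg.norm(e[0]-e[1]),np.linalg.norm(e[0]-e[3]))
E
```

```text
stand [ 0.54590196 -0.04189486  0.012     ] 28.043527457485823 0.12123690702567624 [ 0.57767522 -0.02496975  0.012     ] [ 0.51412869 -0.05881998  0.012     ]
e1 [ 0.51362355 -0.05860425  0.026     ] 25.69724281032911 26.775781136703344 0.03023809232253755 0.030944243634254628
e2 [ 0.5770043 -0.0243326  0.026    ] 26.142268486114673 26.030061652407255 0.029752744021628575 0.02918677774959806
```

```bash
python3 go.py .5136 -.0586 .2 117 .5136 -.0586 .041 117
```

```text
t 1.95 p [ 0.526  -0.0444  0.2001] yaw 118.13 zax [-4.0e-04  1.1e-03 -1.0e+00] F [ 0.5  0.2 -0.6] open 59.9 q [ 0.3   0.69 -0.49  1.91  0.51  0.66  1.55]
[ 0.294 -0.111  0.002] [0.011 0.001 0.189]
[ 0.295 -0.114  2.652] [0.011 0.001 0.189]
```

Call:
servo_tool:
  deltas:
    - {"dx":0.29,"dy":-0.11,"dz":0,"ax":0,"ay":0,"az":0.19,"hand":50}
    - {"dx":0.29,"dy":-0.11,"dz":0.5,"ax":0,"ay":0,"az":0.19,"hand":50}
    - {"dx":0.29,"dy":-0.11,"dz":1,"ax":0,"ay":0,"az":0.19,"hand":50}
    - {"dx":0.29,"dy":-0.11,"dz":1.5,"ax":0,"ay":0,"az":0.19,"hand":50}
    - {"dx":0.29,"dy":-0.11,"dz":1.8,"ax":0,"ay":0,"az":0.19,"hand":50}
    - {"dx":0.29,"dy":-0.11,"dz":1.8,"ax":0,"ay":0,"az":0.19,"hand":50}
    - {"dx":0.29,"dy":-0.11,"dz":1.8,"ax":0,"ay":0,"az":0.19,"hand":50}

```text
clock: 2.82
tool_pos: [0.5142, -0.0598, 0.0929]
eef_rot: [-0.232, 0.973, -0.0, 0.0]
contact_force: [0.4, -0.5, 0.2]
opening: 0.568
```

```bash
python3 go.py .5136 -.0586 .041 117;python3 - <<'E'
from plant import r,eyes
from h import *
m=eyes.camera_model("wrist");p,d=eyes.snapshot("wrist")
np.savez("pics/wrist2.npz",p=p,d=d,**{k:np.array(v) for k,v in m.items()})
cv2.imwrite("pics/wrist2.png",p[:,:,::-1])
E
```

```text
t 2.83 p [ 0.5142 -0.0598  0.0929] yaw 116.89 zax [ 5.e-04 -0.e+00 -1.e+00] F [ 0.4 -0.5  0.2] open 50.1 q [ 0.22  0.85 -0.31  2.01  0.67  0.39  1.42]
[-0.     0.022  0.865] [-0.003  0.004 -0.019]
```

View pics/wrist2.png

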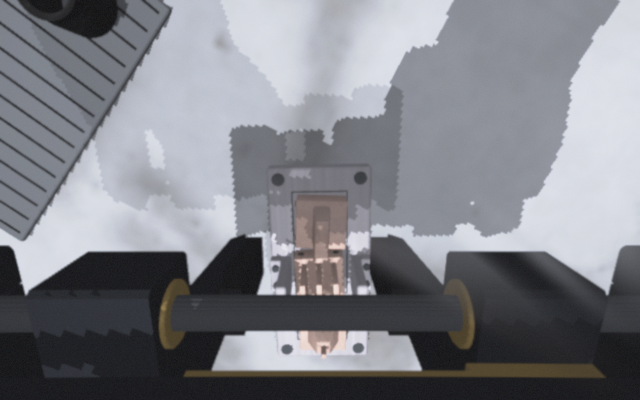

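```bash
python3 - <<'E'
from h import *
z=load('pics/wrist2.npz');p=np.array([.5142,-.0598,.0929])
a=np.radians(117);Y=np.array([np.cos(a),np.sin(a),0])
print(proj(z,[p-[0,0,.025]+Y*.025,p-[0,0,.025]-Y*.025,[p[0],p[1],.026],[p[0],p[1],.048]]))
E
```

```text
[[372.34845815 256.22976278]
 [264.67490652 256.27607098]
 [318.17360234 224.6228531 ]
 [318.32240655 239.42665669]]
```

Call:
servo_tool:
  deltas:
    - {"dx":0,"dy":0.02,"dz":0.3,"ax":0,"ay":0,"az":0,"hand":50}
    - {"dx":0,"dy":0.02,"dz":0.6,"ax":0,"ay":0,"az":0,"hand":50}
    - {"dx":0,"dy":0.02,"dz":0.86,"ax":0,"ay":0,"az":0,"hand":50}
    - {"dx":0,"dy":0.02,"dz":0.86,"ax":0,"ay":0,"az":0,"hand":50}
    - {"dx":0,"dy":0.02,"dz":0.86,"ax":0,"ay":0,"az":0,"hand":50}
    - {"dx":0,"dy":0.02,"dz":0.86,"ax":0,"ay":0,"az":0,"hand":20}
    - {"dx":0,"dy":0.02,"dz":0.86,"ax":0,"ay":0,"az":0,"hand":20}
    - {"dx":0,"dy":0.02,"dz":0.86,"ax":0,"ay":0,"az":0,"hand":20}
    - {"dx":0,"dy":0.02,"dz":0.86,"ax":0,"ay":0,"az":0,"hand":20}
    - {"dx":0,"dy":0.02,"dz":0.86,"ax":0,"ay":0,"az":0,"hand":20}
  newtons: 25

```text
clock: 4.12
tool_pos: [0.5138, -0.0586, 0.0409]
eef_rot: [-0.232, 0.973, 0.0, 0.0]
contact_force: [-0.8, 0.5, 4.9]
opening: 0.339
```

```bash
python3 go.py .5136 -.0586 .041 117
```

```text
t 4.12 p [ 0.5138 -0.0586  0.0409] yaw 116.89 zax [ 4.e-04  2.e-04 -1.e+00] F [-0.8  0.5  4.9] open 29.8 q [ 0.15  0.94 -0.21  2.02  0.73  0.26  1.35]
[ 0.003  0.001 -0.001] [-0.     0.004 -0.019]
```

Call:
servo_tool:
  deltas:
    - {"dx":0,"dy":0,"dz":-0.2,"ax":0,"ay":0,"az":0,"hand":20}
    - {"dx":0,"dy":0,"dz":-0.6,"ax":0,"ay":0,"az":0,"hand":20}
    - {"dx":0,"dy":0,"dz":-1.1,"ax":0,"ay":0,"az":0,"hand":20}
    - {"dx":0,"dy":0,"dz":-1.6,"ax":0,"ay":0,"az":0,"hand":20}
    - {"dx":0,"dy":0,"dz":-1.6,"ax":0,"ay":0,"az":0,"hand":20}
    - {"dx":0,"dy":0,"dz":-1.6,"ax":0,"ay":0,"az":0,"hand":20}

```text
clock: 4.88
tool_pos: [0.5132, -0.0592, 0.1361]
eef_rot: [-0.232, 0.973, -0.0, -0.0]
contact_force: [-0.1, 0.1, -2.5]
opening: 0.334
```

```bash
python3 go.py .5206 -.2832 .137 117;python3 - <<'E'
from plant import r,eyes
from h import *
for n in("wrist","scene"):
    p,d=eyes.snapshot(n)
    cv2.imwrite(f"pics/{n}3.png",p[:,:,::-1])
    if n=='scene':crop(p,260,150,460,350,3,'pics/scene3c.png')
E
```

```text
t 4.88 p [ 0.5132 -0.0592  0.1361] yaw 116.85 zax [-1.e-03 -2.e-04 -1.e+00] F [-0.1  0.1 -2.5] open 29.4 q [ 0.27  0.78 -0.4   1.99  0.61  0.49  1.46]
[ 1.577 -3.387 -0.015] [ 0.002 -0.009 -0.025]
```

View pics/wrist3.png

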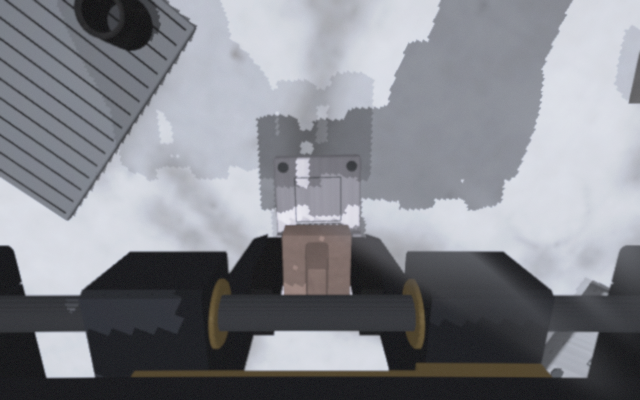

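View pics/scene3c.png

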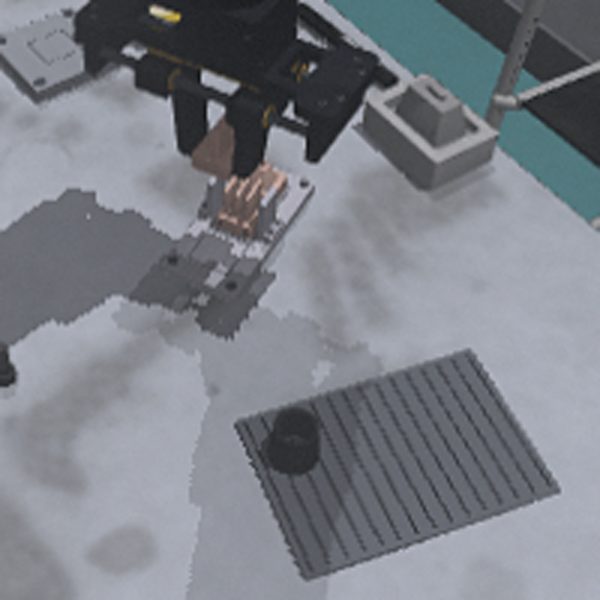

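```bash
python3 - <<'E'
from h import *
crop(cv2.imread('pics/wrist3.png')[:,:,::-1],240,140,400,310,4,'pics/w3c.png')
crop(cv2.imread('pics/scene3.png')[:,:,::-1],300,170,370,240,8,'pics/s3c.png')
E
```

```text
(no output)
```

View pics/w3c.png

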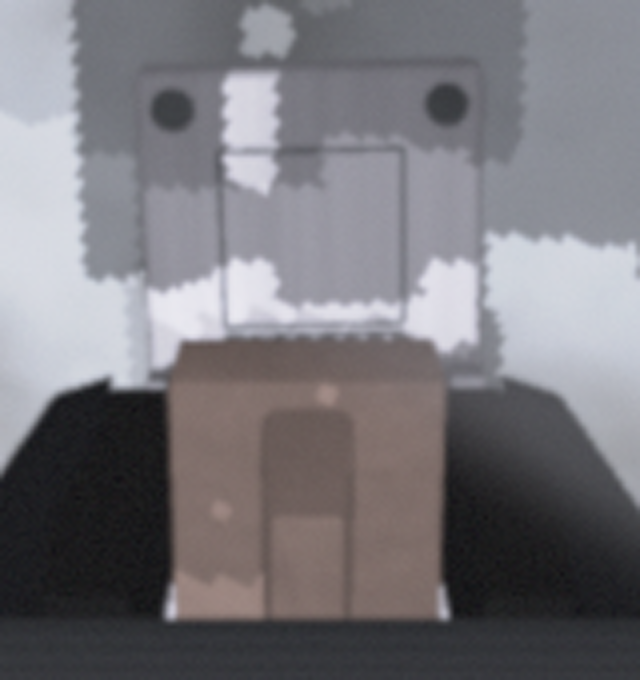

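View pics/s3c.png

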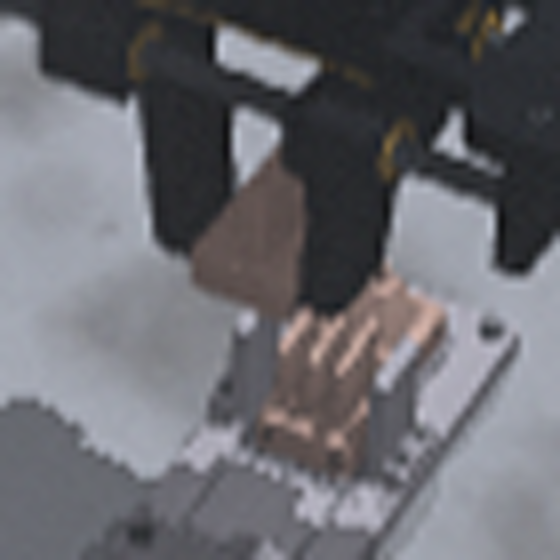

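```bash
python3 - <<'E'
from plant import eyes
from h import *
m=eyes.camera_model('wrist');p=np.array([.5132,-.0592,.1361]);a=np.radians(116.9)
Y=np.array([np.cos(a),np.sin(a),0]);X=np.array([-np.sin(a),np.cos(a),0]);
X=np.array([-np.sin(a),np.cos(a),0])
if X[0]>0:X=-X
zb=p[2]-.0289
for h in(0,.014):
  for sx in(1,-1):
    for sy in(1,-1): print(h,sx,sy,((proj(m,[*(p+X*.015*sx+Y*.0155*sy)[:2],zb+h])[0]-[240,140])*4).round())
print('blade',((proj(m,[*(p+X*.012+Y*.005)[:2],zb+.036])[0]-[240,140])*4).round())
E
```

```text
0 1 1 [445. 334.]
0 1 -1 [177. 334.]
0 -1 1 [439. 567.]
0 -1 -1 [183. 567.]
0.014 1 1 [458. 380.]
0.014 1 -1 [165. 380.]
0.014 -1 1 [450. 632.]
0.014 -1 -1 [172. 631.]
blade [368. 503.]
```

Electrode 1 is held upright (box projection agrees with the view). Next, the mat.

Call:
servo_tool:
  deltas:
    - {"dx":0.4,"dy":-0.85,"dz":0,"ax":0,"ay":0,"az":0,"hand":20}
    - {"dx":0.8,"dy":-1.7,"dz":0,"ax":0,"ay":0,"az":0,"hand":20}
    - {"dx":1.2,"dy":-2.5,"dz":0,"ax":0,"ay":0,"az":0,"hand":20}
    - {"dx":1.58,"dy":-3.39,"dz":0,"ax":0,"ay":0,"az":0,"hand":20}
    - {"dx":1.58,"dy":-3.39,"dz":0.4,"ax":0,"ay":0,"az":0,"hand":20}
    - {"dx":1.58,"dy":-3.39,"dz":0.8,"ax":0,"ay":0,"az":0,"hand":20}
    - {"dx":1.58,"dy":-3.39,"dz":1.2,"ax":0,"ay":0,"az":0,"hand":20}
    - {"dx":1.58,"dy":-3.39,"dz":1.5,"ax":0,"ay":0,"az":0,"hand":20}
    - {"dx":1.58,"dy":-3.39,"dz":1.5,"ax":0,"ay":0,"az":0,"hand":20}
    - {"dx":1.58,"dy":-3.39,"dz":1.5,"ax":0,"ay":0,"az":0,"hand":20}

```text
clock: 6.22
tool_pos: [0.5216, -0.283, 0.0469]
eef_rot: [-0.232, 0.973, -0.0, 0.0]
contact_force: [0.4, 0.0, -1.2]
opening: 0.339
```

```bash
python3 go.py .5206 -.2832 .0334 117
```

```text
t 6.22 p [ 0.5216 -0.283   0.0469] yaw 116.88 zax [ 7.e-04 -1.e-04 -1.e+00] F [ 0.4  0.  -1.2] open 29.8 q [ 0.64  0.99 -0.4   1.78  0.71  0.52  1.81]
[0.016 0.005 0.224] [-0.004  0.006 -0.019]
```

Lower gently, then release.

Call:
servo_tool:
  deltas:
    - {"dx":0,"dy":0,"dz":0.08,"ax":0,"ay":0,"az":0,"hand":20}
    - {"dx":0,"dy":0,"dz":0.16,"ax":0,"ay":0,"az":0,"hand":20}
    - {"dx":0,"dy":0,"dz":0.22,"ax":0,"ay":0,"az":0,"hand":20}
    - {"dx":0,"dy":0,"dz":0.22,"ax":0,"ay":0,"az":0,"hand":20}
    - {"dx":0,"dy":0,"dz":0.22,"ax":0,"ay":0,"az":0,"hand":20}

```text
clock: 6.85
tool_pos: [0.5211, -0.283, 0.0333]
eef_rot: [-0.232, 0.973, 0.0, -0.0]
contact_force: [-0.4, -0.3, -1.0]
opening: 0.337
```

Call:
servo_tool:
  deltas:
    - {"dx":0,"dy":0,"dz":0,"ax":0,"ay":0,"az":0,"hand":50}
    - {"dx":0,"dy":0,"dz":0,"ax":0,"ay":0,"az":0,"hand":50}
    - {"dx":0,"dy":0,"dz":0,"ax":0,"ay":0,"az":0,"hand":50}
    - {"dx":0,"dy":0,"dz":-0.5,"ax":0,"ay":0,"az":0,"hand":50}
    - {"dx":0,"dy":0,"dz":-1,"ax":0,"ay":0,"az":0,"hand":50}
    - {"dx":0,"dy":0,"dz":-1.7,"ax":0,"ay":0,"az":0,"hand":50}
    - {"dx":0,"dy":0,"dz":-1.7,"ax":0,"ay":0,"az":0,"hand":50}

```text
clock: 7.72
tool_pos: [0.5232, -0.2837, 0.1383]
eef_rot: [-0.232, 0.973, -0.002, 0.003]
contact_force: [1.2, -0.5, -0.5]
opening: 0.568
```

```bash
python3 go.py .577 -.0245 .134 117;python3 - <<'E'
from plant import r,eyes
from h import *
m=eyes.camera_model("wrist");p,d=eyes.snapshot("wrist")
np.savez("pics/wrist4.npz",p=p,d=d,**{k:np.array(v) for k,v in m.items()})
cv2.imwrite(f"pics/wrist4.png",p[:,:,::-1])
E
```

```text
t 7.72 p [ 0.5232 -0.2837  0.1383] yaw 116.86 zax [ 0.0059 -0.0021 -1.    ] F [ 1.2 -0.5 -0.5] open 50.0 q [ 0.7   0.86 -0.5   1.76  0.62  0.68  1.9 ]
[-2.752  3.448  0.069] [-0.043  0.042 -0.024]
```

View pics/wrist4.png

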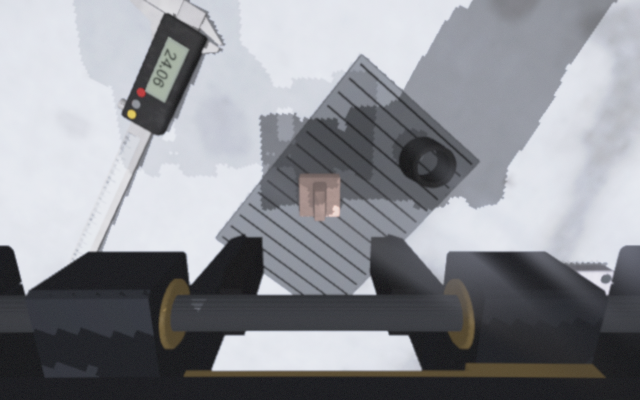

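E1 stands on the mat at (320,196), clear of the loupe (428,161). Now electrode 2.

Call:
servo_tool:
  deltas:
    - {"dx":-0.7,"dy":0.87,"dz":0,"ax":0,"ay":0,"az":0,"hand":50}
    - {"dx":-1.4,"dy":1.74,"dz":0,"ax":0,"ay":0,"az":0,"hand":50}
    - {"dx":-2.1,"dy":2.6,"dz":0,"ax":0,"ay":0,"az":0,"hand":50}
    - {"dx":-2.75,"dy":3.45,"dz":0,"ax":0,"ay":0,"az":0,"hand":50}
    - {"dx":-2.75,"dy":3.45,"dz":0.4,"ax":0,"ay":0,"az":0,"hand":50}
    - {"dx":-2.75,"dy":3.45,"dz":0.7,"ax":0,"ay":0,"az":0,"hand":50}
    - {"dx":-2.75,"dy":3.45,"dz":0.7,"ax":0,"ay":0,"az":0,"hand":50}
    - {"dx":-2.75,"dy":3.45,"dz":0.7,"ax":0,"ay":0,"az":0,"hand":50}

```text
clock: 8.78
tool_pos: [0.5745, -0.0259, 0.0932]
eef_rot: [-0.231, 0.973, -0.0, -0.0]
contact_force: [1.1, -0.2, -0.1]
opening: 0.569
```

```bash
python3 go.py .5768 -.0244 .041 117;python3 - <<'E'
from plant import r,eyes
from h import *
m=eyes.camera_model("wrist");p,d=eyes.snapshot("wrist")
np.savez("pics/wrist5.npz",p=p,d=d,**{k:np.array(v) for k,v in m.items()})
cv2.imwrite(f"pics/wrist5.png",p[:,:,::-1])
E
```

```text
t 8.78 p [ 0.5745 -0.0259  0.0932] yaw 116.72 zax [-6.0e-04 -1.1e-03 -1.0e+00] F [ 1.1 -0.2 -0.1] open 50.1 q [ 0.19  0.9  -0.39  1.83  0.62  0.54  1.42]
[-0.047  0.005  0.869] [-0.007 -0.01  -0.047]
```

View pics/wrist5.png

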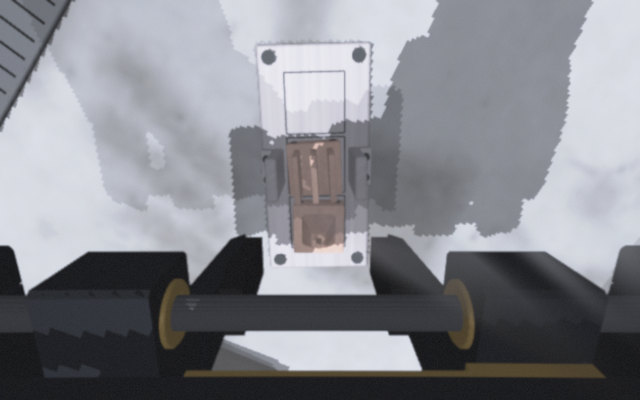

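```bash
python3 - <<'E'
from h import *
z=load('pics/wrist5.npz');crop(z['p'],250,30,380,280,2.4*1,'pics/w5b.png');crop(z['p'],270,120,370,270,4,'pics/w5a.png')
E
```

```text
(no output)
```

View pics/w5a.png

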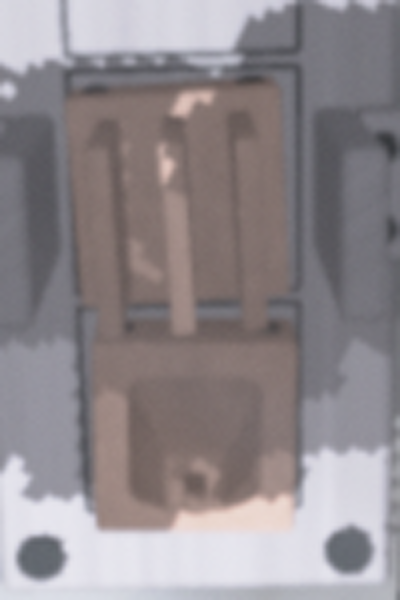

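```bash
python3 - <<'E'
from h import *
z=load('pics/wrist5.npz')
def c(L,s=4,o=(270,120)): return [((x+.5)/s-.5+o[0],(y+.5)/s-.5+o[1]) for x,y in L]
def ang(v): return np.degrees(np.arctan2(v[1],v[0]))
for n,L in dict(e3=[(67,95),(280,85),(292,300),(82,302)],e2=[(95,340),(297,336),(296,529),(95,529)]).items():
    e=onz(z,c(L),.026);print(n,e.mean(0),ang(e[3]-e[0]),ang(e[2]-e[1]),ang(e[1]-e[0]),np.linalg.norm(e[0]-e[1]),np.linalg.norm(e[0]-e[3]))
S=onz(z,[(268.5,56.5),(359,55),(357.5,258),(280,259)],.012);print(S.mean(0),ang(S[2]-S[1]),ang(S[3]-S[0]),np.linalg.norm(S[3]-S[0]))
E
```

```text
e3 [ 0.54602993 -0.04248078  0.026     ] 29.564955080825147 31.027121055886905 119.44028633501175 0.029105587979821237 0.029371032530019645
e2 [ 0.57658726 -0.0246018   0.026     ] 25.72678752238749 27.7061272301897 117.97763933950054 0.028988240749143215 0.029509147539097783
[ 0.54604976 -0.04142659  0.012     ] 28.243762251152425 28.072134450556153 0.12178227133919041
```

Call:
servo_tool:
  deltas:
    - {"dx":-0.04,"dy":0,"dz":0.3,"ax":0,"ay":0,"az":0,"hand":50}
    - {"dx":-0.04,"dy":0,"dz":0.6,"ax":0,"ay":0,"az":0,"hand":50}
    - {"dx":-0.04,"dy":0,"dz":0.87,"ax":0,"ay":0,"az":0,"hand":50}
    - {"dx":-0.04,"dy":0,"dz":0.87,"ax":0,"ay":0,"az":0,"hand":50}
    - {"dx":-0.04,"dy":0,"dz":0.87,"ax":0,"ay":0,"az":0,"hand":50}
    - {"dx":-0.04,"dy":0,"dz":0.87,"ax":0,"ay":0,"az":0,"hand":20}
    - {"dx":-0.04,"dy":0,"dz":0.87,"ax":0,"ay":0,"az":0,"hand":20}
    - {"dx":-0.04,"dy":0,"dz":0.87,"ax":0,"ay":0,"az":0,"hand":20}
    - {"dx":-0.04,"dy":0,"dz":0.87,"ax":0,"ay":0,"az":0,"hand":20}
    - {"dx":-0.04,"dy":0,"dz":0.87,"ax":0,"ay":0,"az":0,"hand":20}

```text
clock: 10.07
tool_pos: [0.5772, -0.0228, 0.0415]
eef_rot: [-0.232, 0.973, -0.0, 0.0]
contact_force: [-0.5, -0.4, 5.4]
opening: 0.336
```

```bash
python3 go.py .579 -.25 .041 117
```

```text
t 10.07 p [ 0.5772 -0.0228  0.0415] yaw 116.87 zax [ 8.e-04 -0.e+00 -1.e+00] F [-0.5 -0.4  5.4] open 29.6 q [ 0.15  0.98 -0.33  1.83  0.67  0.44  1.38]
[ 1.684 -3.391  0.009] [-0.004  0.006 -0.022]
```

Call:
servo_tool:
  deltas:
    - {"dx":0,"dy":0,"dz":-0.2,"ax":0,"ay":0,"az":0,"hand":20}
    - {"dx":0,"dy":0,"dz":-0.7,"ax":0,"ay":0,"az":0,"hand":20}
    - {"dx":0,"dy":0,"dz":-1.3,"ax":0,"ay":0,"az":0,"hand":20}
    - {"dx":0.2,"dy":-0.5,"dz":-1.6,"ax":0,"ay":0,"az":0,"hand":20}
    - {"dx":0.6,"dy":-1.3,"dz":-1.6,"ax":0,"ay":0,"az":0,"hand":20}
    - {"dx":1,"dy":-2.1,"dz":-1.6,"ax":0,"ay":0,"az":0,"hand":20}
    - {"dx":1.4,"dy":-2.9,"dz":-1.6,"ax":0,"ay":0,"az":0,"hand":20}
    - {"dx":1.68,"dy":-3.39,"dz":-1.6,"ax":0,"ay":0,"az":0,"hand":20}
    - {"dx":1.68,"dy":-3.39,"dz":-1,"ax":0,"ay":0,"az":0,"hand":20}
    - {"dx":1.68,"dy":-3.39,"dz":-0.6,"ax":0,"ay":0,"az":0,"hand":20}

```text
clock: 11.32
tool_pos: [0.5778, -0.2506, 0.0761]
eef_rot: [-0.232, 0.973, 0.0, -0.001]
contact_force: [0.4, -0.3, -1.7]
opening: 0.34
```

Call:
servo_tool:
  deltas:
    - {"dx":0,"dy":0,"dz":0,"ax":0,"ay":0,"az":0,"hand":20}
    - {"dx":0,"dy":0,"dz":0.4,"ax":0,"ay":0,"az":0,"hand":20}
    - {"dx":0,"dy":0,"dz":0.4,"ax":0,"ay":0,"az":0,"hand":20}

```text
clock: 11.7
tool_pos: [0.5782, -0.2495, 0.053]
eef_rot: [-0.233, 0.973, 0.0, -0.001]
contact_force: [0.0, -0.5, -1.1]
opening: 0.337
```

```bash
python3 go.py .579 -.25 .034 117
```

```text
t 11.7 p [ 0.5782 -0.2495  0.053 ] yaw 116.89 zax [-2.e-03  4.e-04 -1.e+00] F [ 0.  -0.5 -1.1] open 29.7 q [ 0.57  1.01 -0.44  1.66  0.67  0.62  1.8 ]
[-0.009 -0.014  0.317] [ 0.012 -0.015 -0.018]
```

Call:
servo_tool:
  deltas:
    - {"dx":0,"dy":0,"dz":0.15,"ax":0,"ay":0,"az":0,"hand":20}
    - {"dx":0,"dy":0,"dz":0.25,"ax":0,"ay":0,"az":0,"hand":20}
    - {"dx":0,"dy":0,"dz":0.32,"ax":0,"ay":0,"az":0,"hand":20}
    - {"dx":0,"dy":0,"dz":0.32,"ax":0,"ay":0,"az":0,"hand":20}
    - {"dx":0,"dy":0,"dz":0.32,"ax":0,"ay":0,"az":0,"hand":20}

```text
clock: 12.32
tool_pos: [0.5789, -0.2497, 0.034]
eef_rot: [-0.232, 0.973, 0.0, 0.0]
contact_force: [-0.0, 0.1, -0.9]
opening: 0.336
```

Call:
servo_tool:
  deltas:
    - {"dx":0,"dy":0,"dz":0,"ax":0,"ay":0,"az":0,"hand":50}
    - {"dx":0,"dy":0,"dz":0,"ax":0,"ay":0,"az":0,"hand":50}
    - {"dx":0,"dy":0,"dz":0,"ax":0,"ay":0,"az":0,"hand":50}
    - {"dx":0,"dy":0,"dz":-0.5,"ax":0,"ay":0,"az":0,"hand":50}
    - {"dx":0,"dy":0,"dz":-1,"ax":0,"ay":0,"az":0,"hand":50}
    - {"dx":0,"dy":0,"dz":-1.8,"ax":0,"ay":0,"az":0,"hand":50}
    - {"dx":0,"dy":0,"dz":-1.8,"ax":0,"ay":0,"az":0,"hand":50}
    - {"dx":0,"dy":0,"dz":-1.8,"ax":0,"ay":0,"az":0,"hand":50}

```text
clock: 13.32
tool_pos: [0.5784, -0.2499, 0.1416]
eef_rot: [-0.232, 0.973, -0.0, -0.0]
contact_force: [-0.7, -0.8, -0.3]
opening: 0.564
```

```bash
python3 go.py .546 -.0422 .14 29.5;python3 - <<'E'
from plant import r,eyes
from h import *
m=eyes.camera_model("wrist");p,d=eyes.snapshot("wrist")
np.savez("pics/wrist6.npz",p=p,d=d,**{k:np.array(v) for k,v in m.items()})
cv2.imwrite(f"pics/wrist6.png",p[:,:,::-1])
E
```

```text
t 13.32 p [ 0.5784 -0.2499  0.1416] yaw 116.87 zax [-7.e-04 -2.e-04 -1.e+00] F [-0.7 -0.8 -0.3] open 49.7 q [ 0.61  0.89 -0.52  1.64  0.58  0.77  1.87]
[-1.082  3.333  0.026] [-4.0000e-03 -6.0000e-03  1.4561e+01]
```

View pics/wrist6.png

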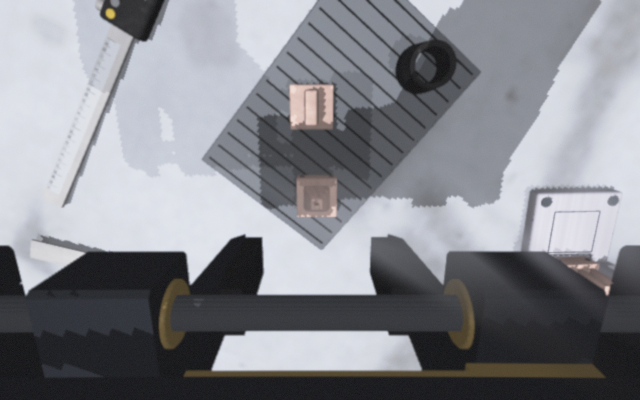

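Both neighbours stand on the mat: blade (312,107), pin (316,197), loupe (427,66). Now the middle one.

Call:
servo_tool:
  deltas:
    - {"dx":-0.27,"dy":0.8,"dz":0,"ax":0,"ay":0,"az":1.6,"hand":50}
    - {"dx":-0.54,"dy":1.65,"dz":0,"ax":0,"ay":0,"az":3.2,"hand":50}
    - {"dx":-0.8,"dy":2.5,"dz":0,"ax":0,"ay":0,"az":4.8,"hand":50}
    - {"dx":-1.08,"dy":3.33,"dz":0,"ax":0,"ay":0,"az":6.4,"hand":50}
    - {"dx":-1.08,"dy":3.33,"dz":0,"ax":0,"ay":0,"az":8,"hand":50}
    - {"dx":-1.08,"dy":3.33,"dz":0,"ax":0,"ay":0,"az":9.6,"hand":50}
    - {"dx":-1.08,"dy":3.33,"dz":0,"ax":0,"ay":0,"az":11.2,"hand":50}
    - {"dx":-1.08,"dy":3.33,"dz":0,"ax":0,"ay":0,"az":12.9,"hand":50}
    - {"dx":-1.08,"dy":3.33,"dz":0,"ax":0,"ay":0,"az":14.56,"hand":50}
    - {"dx":-1.08,"dy":3.33,"dz":0,"ax":0,"ay":0,"az":14.56,"hand":50}

```text
clock: 14.62
tool_pos: [0.5457, -0.0422, 0.1408]
eef_rot: [0.503, 0.864, -0.001, -0.001]
contact_force: [-1.0, 0.4, -0.3]
opening: 0.565
```

Call:
servo_tool:
  deltas:
    - {"dx":0,"dy":0,"dz":0,"ax":0,"ay":0,"az":0,"hand":50}
    - {"dx":0,"dy":0,"dz":0,"ax":0,"ay":0,"az":0,"hand":50}

```text
clock: 14.88
tool_pos: [0.5462, -0.0423, 0.1416]
eef_rot: [0.503, 0.864, -0.0, -0.0]
contact_force: [-0.0, 0.7, -0.2]
opening: 0.57
```

```bash
python3 go.py .546 -.0422 .041 29.5;python3 - <<'E'
from plant import r,eyes
from h import *
m=eyes.camera_model("wrist");p,d=eyes.snapshot("wrist")
np.savez("pics/wrist7.npz",p=p,d=d,**{k:np.array(v) for k,v in m.items()})
crop(p,220,80,420,260,4,'pics/w7.png')
E
```

```text
t 14.88 p [ 0.5462 -0.0423  0.1416] yaw 29.6 zax [-6.e-04  2.e-04 -1.e+00] F [-0.   0.7 -0.2] open 50.2 q [ 0.03  0.77 -0.05  1.91  0.08  0.47  0.43]
[ 3.000e-03 -1.000e-03  1.677e+00] [-0.004 -0.004  0.016]
```

View pics/w7.png

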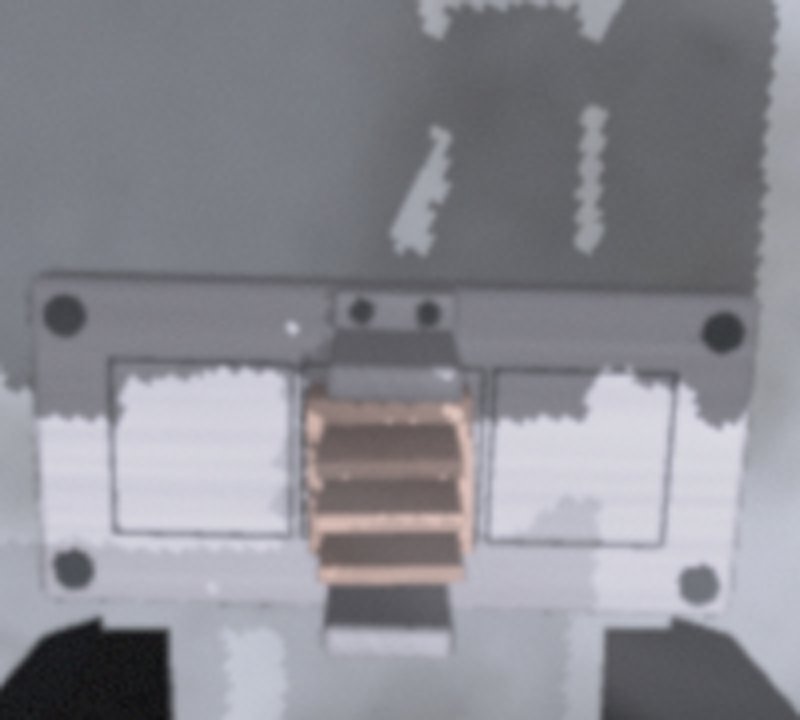

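Call:
servo_tool:
  deltas:
    - {"dx":0,"dy":0,"dz":0.4,"ax":0,"ay":0,"az":0,"hand":50}
    - {"dx":0,"dy":0,"dz":0.8,"ax":0,"ay":0,"az":0,"hand":50}
    - {"dx":0,"dy":0,"dz":1.2,"ax":0,"ay":0,"az":0,"hand":50}
    - {"dx":0,"dy":0,"dz":1.5,"ax":0,"ay":0,"az":0,"hand":50}
    - {"dx":0,"dy":0,"dz":1.67,"ax":0,"ay":0,"az":0,"hand":50}
    - {"dx":0,"dy":0,"dz":1.67,"ax":0,"ay":0,"az":0,"hand":50}
    - {"dx":0,"dy":0,"dz":1.67,"ax":0,"ay":0,"az":0,"hand":50}
    - {"dx":0,"dy":0,"dz":1.67,"ax":0,"ay":0,"az":0,"hand":20}
    - {"dx":0,"dy":0,"dz":1.67,"ax":0,"ay":0,"az":0,"hand":20}
    - {"dx":0,"dy":0,"dz":1.67,"ax":0,"ay":0,"az":0,"hand":20}

```text
clock: 16.18
tool_pos: [0.5467, -0.0422, 0.0421]
eef_rot: [0.504, 0.864, 0.0, 0.0]
contact_force: [-0.3, 0.3, 3.3]
opening: 0.336
```

Call:
servo_tool:
  deltas:
    - {"dx":0,"dy":0,"dz":0,"ax":0,"ay":0,"az":0,"hand":20}
    - {"dx":0,"dy":0,"dz":0,"ax":0,"ay":0,"az":0,"hand":20}

```text
clock: 16.42
tool_pos: [0.5467, -0.0422, 0.0421]
eef_rot: [0.504, 0.864, 0.0, 0.0]
contact_force: [-0.5, -0.2, 5.9]
opening: 0.337
```

```bash
python3 go.py .5203 .2256 .16 3.6;python3 - <<'E'
from h import *
z=load('pics/wrist7.npz')
def c(L,s=4,o=(220,80)): return [((x+.5)/s-.5+o[0],(y+.5)/s-.5+o[1]) for x,y in L]
for n,L in dict(pl=[(108,357),(292,372),(292,536),(115,530)],pr=[(492,370),(677,375),(664,546),(486,540)],sp=[(65,315),(722,331),(698,584),(74,569)]).items():
    e=onz(z,c(L),.012);print(n,e.mean(0))
E
```

```text
t 16.43 p [ 0.5467 -0.0422  0.0421] yaw 29.51 zax [ 8.e-04  1.e-04 -1.e+00] F [-0.5 -0.2  5.9] open 29.7 q [ 0.01  0.95 -0.03  1.93  0.1   0.26  0.42]
[ 4.101  1.818 -1.965] [8.000e-03 2.000e-03 4.319e+00]
pl [ 0.51480007 -0.05866895  0.012     ]
pr [ 0.57797379 -0.02476228  0.012     ]
sp [ 0.54608495 -0.04151198  0.012     ]
```

Call:
servo_tool:
  deltas:
    - {"dx":0,"dy":0,"dz":-0.2,"ax":0,"ay":0,"az":0,"hand":20}
    - {"dx":0,"dy":0,"dz":-0.6,"ax":0,"ay":0,"az":0,"hand":20}
    - {"dx":0,"dy":0,"dz":-1.2,"ax":0,"ay":0,"az":0,"hand":20}
    - {"dx":0,"dy":0,"dz":-1.8,"ax":0,"ay":0,"az":0,"hand":20}
    - {"dx":0.4,"dy":0.2,"dz":-1.97,"ax":0,"ay":0,"az":0.4,"hand":20}
    - {"dx":1.1,"dy":0.5,"dz":-1.97,"ax":0,"ay":0,"az":1.2,"hand":20}
    - {"dx":1.9,"dy":0.85,"dz":-1.97,"ax":0,"ay":0,"az":2,"hand":20}
    - {"dx":2.7,"dy":1.2,"dz":-1.97,"ax":0,"ay":0,"az":2.8,"hand":20}
    - {"dx":3.5,"dy":1.5,"dz":-1.97,"ax":0,"ay":0,"az":3.6,"hand":20}
    - {"dx":4.1,"dy":1.82,"dz":-1.97,"ax":0,"ay":0,"az":4.32,"hand":20}

```text
clock: 17.68
tool_pos: [0.5187, 0.2281, 0.1601]
eef_rot: [0.685, 0.729, -0.0, -0.001]
contact_force: [1.4, 0.4, -2.2]
opening: 0.337
```

Call:
servo_tool:
  deltas:
    - {"dx":0,"dy":0,"dz":0,"ax":0,"ay":0,"az":0,"hand":20}
    - {"dx":0,"dy":0,"dz":0,"ax":0,"ay":0,"az":0,"hand":20}
    - {"dx":0,"dy":0,"dz":0,"ax":0,"ay":0,"az":0,"hand":20}

```text
clock: 18.05
tool_pos: [0.5204, 0.2236, 0.16]
eef_rot: [0.685, 0.728, -0.0, 0.0]
contact_force: [-0.4, -0.7, -1.3]
opening: 0.341
```

```bash
python3 go.py .5203 .2256 .046 3.6;python3 - <<'E'
from plant import r,eyes
from h import *
m=eyes.camera_model("wrist");p,d=eyes.snapshot("wrist")
np.savez("pics/wrist8.npz",p=p,d=d,**{k:np.array(v) for k,v in m.items()})
crop(p,220,120,420,310,3.9,'pics/w8.png')
E
```

```text
t 18.05 p [0.5204 0.2236 0.16  ] yaw 3.46 zax [-3.0e-04 -1.1e-03 -1.0e+00] F [-0.4 -0.7 -1.3] open 30.0 q [-0.57  0.76  0.14  1.85 -0.19  0.54 -0.25]
[0.035 0.    1.9  ] [-0.003  0.01  -0.024]
```

View pics/w8.png

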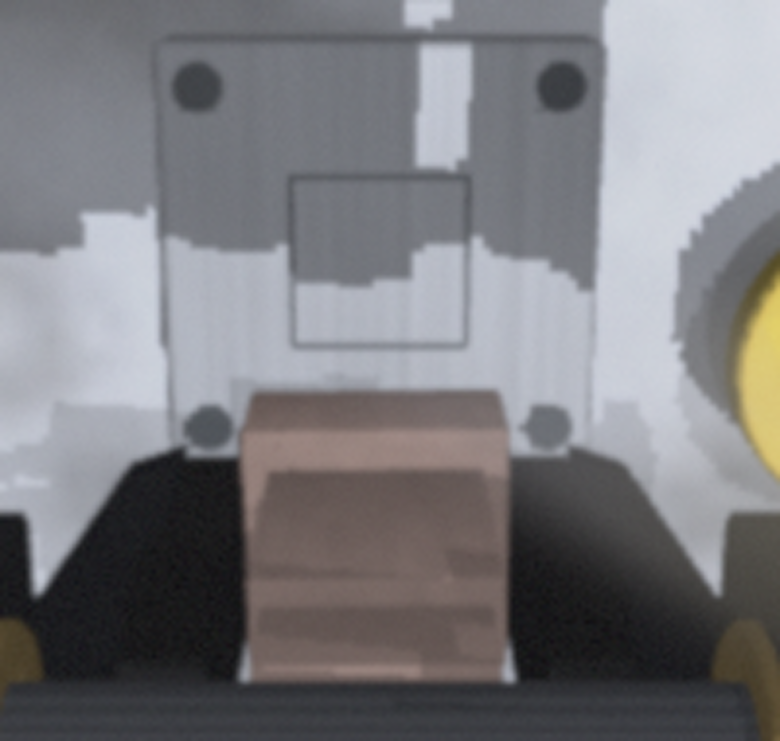

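```bash
python3 - <<'E'
from h import *
z=load('pics/wrist8.npz')
def c(L,s=3.9,o=(220,120)): return [((x+.5)/s-.5+o[0],(y+.5)/s-.5+o[1]) for x,y in L]
def ang(v): return np.degrees(np.arctan2(v[1],v[0]))
for n,L in dict(sp=[(197,86),(562,86),(547,427),(209,427)],sq=[(290,176),(469,177),(466,347),(293,347)]).items():
    e=onz(z,c(L),.016);print(n,e.mean(0),ang(e[1]-e[0]),ang(e[2]-e[3]))
a=onz(z,c([(243,430),(508,430)]),.16-.0301+.014);print(a,a.mean(0))
E
python3 go.py
```

```text
sp [0.52090826 0.22519227 0.016     ] 3.4886158606916204 3.4906907798064504
sq [0.52107669 0.22507062 0.016     ] 3.165000437421999 3.4902914481801646
[[0.5050986  0.23788814 0.1439    ]
 [0.53403727 0.23965326 0.1439    ]] [0.51956794 0.2387707  0.1439    ]
t 18.1 p [0.5205 0.2238 0.16  ] yaw 3.45 zax [-2.e-04 -8.e-04 -1.e+00] F [ 0.3  0.9 -1.7] open 29.5 q [-0.57  0.76  0.14  1.85 -0.19  0.54 -0.25]
```

Call:
servo_tool:
  deltas:
    - {"dx":0.025,"dy":0.006,"dz":0.4,"ax":0,"ay":0,"az":0,"hand":20}
    - {"dx":0.025,"dy":0.006,"dz":0.8,"ax":0,"ay":0,"az":0,"hand":20}
    - {"dx":0.025,"dy":0.006,"dz":1.2,"ax":0,"ay":0,"az":0,"hand":20}
    - {"dx":0.025,"dy":0.006,"dz":1.5,"ax":0,"ay":0,"az":0,"hand":20}
    - {"dx":0.025,"dy":0.006,"dz":1.7,"ax":0,"ay":0,"az":0,"hand":20}
    - {"dx":0.025,"dy":0.006,"dz":1.7,"ax":0,"ay":0,"az":0,"hand":20}
    - {"dx":0.025,"dy":0.006,"dz":1.7,"ax":0,"ay":0,"az":0,"hand":20}
    - {"dx":0.025,"dy":0.006,"dz":1.7,"ax":0,"ay":0,"az":0,"hand":20}

```text
clock: 19.1
tool_pos: [0.521, 0.2274, 0.0587]
eef_rot: [0.685, 0.729, 0.001, 0.0]
contact_force: [0.7, -0.6, -1.5]
opening: 0.337
```

```bash
python3 go.py .5208 .2253 .0462 3.5
```

```text
t 19.1 p [0.521  0.2274 0.0587] yaw 3.6 zax [ 1.3e-03  7.0e-04 -1.0e+00] F [ 0.7 -0.6 -1.5] open 29.7 q [-0.54  0.93  0.09  1.88 -0.21  0.34 -0.23]
[-0.035 -0.006  0.208] [ 0.013 -0.006  0.016]
```

Call:
servo_tool:
  deltas:
    - {"dx":-0.035,"dy":-0.006,"dz":0.05,"ax":0,"ay":0,"az":0,"hand":20}
    - {"dx":-0.035,"dy":-0.006,"dz":0.1,"ax":0,"ay":0,"az":0,"hand":20}
    - {"dx":-0.035,"dy":-0.006,"dz":0.15,"ax":0,"ay":0,"az":0,"hand":20}
    - {"dx":-0.035,"dy":-0.006,"dz":0.15,"ax":0,"ay":0,"az":0,"hand":20}
    - {"dx":-0.035,"dy":-0.006,"dz":0.15,"ax":0,"ay":0,"az":0,"hand":20}

```text
clock: 19.73
tool_pos: [0.5203, 0.2251, 0.0489]
eef_rot: [0.685, 0.729, 0.0, -0.0]
contact_force: [0.3, 0.3, -1.3]
opening: 0.337
```

```bash
python3 go.py .5208 .2253 .0462 3.5
```

```text
t 19.73 p [0.5203 0.2251 0.0489] yaw 3.59 zax [ 0.e+00  1.e-04 -1.e+00] F [ 0.3  0.3 -1.3] open 29.7 q [-0.54  0.95  0.08  1.88 -0.21  0.32 -0.22]
[0.004 0.009 0.045] [ 0.    -0.001  0.016]
```

Call:
servo_tool:
  deltas:
    - {"dx":0.004,"dy":0.009,"dz":0.03,"ax":0,"ay":0,"az":0,"hand":20}
    - {"dx":0.004,"dy":0.009,"dz":0.048,"ax":0,"ay":0,"az":0,"hand":20}
    - {"dx":0.004,"dy":0.009,"dz":0.048,"ax":0,"ay":0,"az":0,"hand":20}
    - {"dx":0.004,"dy":0.009,"dz":0.048,"ax":0,"ay":0,"az":0,"hand":20}

```text
clock: 20.23
tool_pos: [0.5209, 0.2254, 0.0462]
eef_rot: [0.685, 0.729, 0.0, 0.0]
contact_force: [-0.0, -0.2, 1.0]
opening: 0.335
```

Call:
servo_tool:
  deltas:
    - {"dx":0,"dy":0,"dz":0,"ax":0,"ay":0,"az":0,"hand":50}
    - {"dx":0,"dy":0,"dz":0,"ax":0,"ay":0,"az":0,"hand":50}
    - {"dx":0,"dy":0,"dz":0,"ax":0,"ay":0,"az":0,"hand":50}
    - {"dx":0,"dy":0,"dz":-0.4,"ax":0,"ay":0,"az":0,"hand":50}
    - {"dx":0,"dy":0,"dz":-1,"ax":0,"ay":0,"az":0,"hand":50}
    - {"dx":0,"dy":0,"dz":-1.7,"ax":0,"ay":0,"az":0,"hand":50}
    - {"dx":0,"dy":0,"dz":-1.7,"ax":0,"ay":0,"az":0,"hand":50}
    - {"dx":0,"dy":0,"dz":-1.7,"ax":0,"ay":0,"az":0,"hand":50}

```text
clock: 21.22
tool_pos: [0.5203, 0.2252, 0.1477]
eef_rot: [0.685, 0.729, -0.0, -0.0]
contact_force: [0.7, 0.6, -1.2]
opening: 0.569
```

```bash
python3 go.py .579 -.2497 .15 117;python3 - <<'E'
from plant import r,eyes
from h import *
m=eyes.camera_model("wrist");p,d=eyes.snapshot("wrist")
np.savez("pics/wrist9.npz",p=p,d=d,**{k:np.array(v) for k,v in m.items()})
crop(p,220,120,420,310,3.9,'pics/w9.png')
E
```

```text
t 21.23 p [0.5203 0.2252 0.1477] yaw 3.61 zax [-7.e-04 -1.e-04 -1.e+00] F [ 0.7  0.6 -1.2] open 50.1 q [-0.57  0.78  0.14  1.85 -0.19  0.52 -0.24]
[-7.961  0.478 -0.039] [-5.0000e-03 -6.0000e-03 -1.8899e+01]
```

View pics/w9.png

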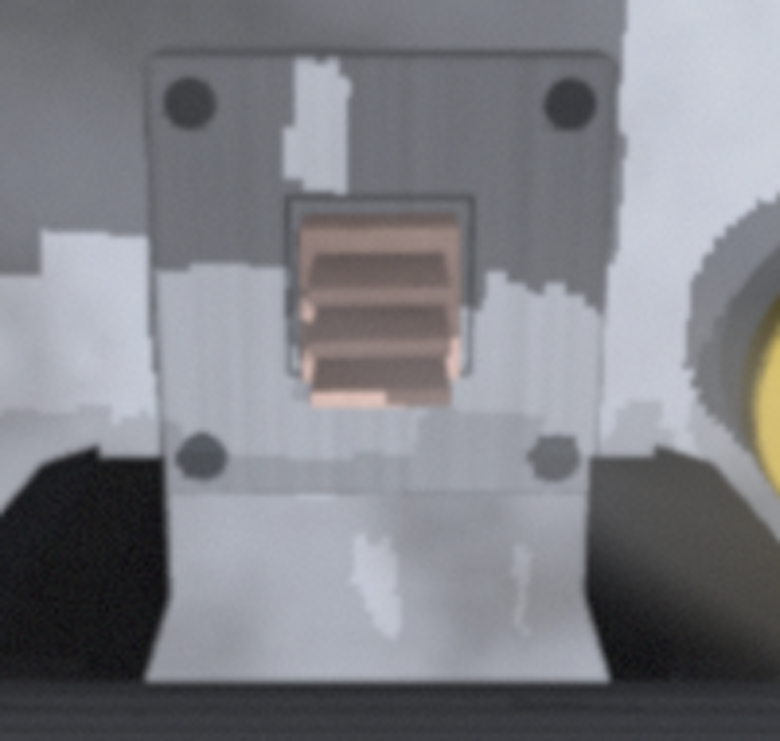

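E3 sits inside the engraved square with even margins. Now fetch electrode 2.

Call:
servo_tool:
  deltas:
    - {"dx":-0.7,"dy":0.04,"dz":0,"ax":0,"ay":0,"az":-1.7,"hand":50}
    - {"dx":-1.5,"dy":0.08,"dz":0,"ax":0,"ay":0,"az":-3.4,"hand":50}
    - {"dx":-2.3,"dy":0.12,"dz":0,"ax":0,"ay":0,"az":-5.1,"hand":50}
    - {"dx":-3.1,"dy":0.16,"dz":0,"ax":0,"ay":0,"az":-6.8,"hand":50}
    - {"dx":-3.9,"dy":0.2,"dz":0,"ax":0,"ay":0,"az":-8.5,"hand":50}
    - {"dx":-4.7,"dy":0.25,"dz":0,"ax":0,"ay":0,"az":-10.2,"hand":50}
    - {"dx":-5.5,"dy":0.3,"dz":0,"ax":0,"ay":0,"az":-11.9,"hand":50}
    - {"dx":-6.3,"dy":0.36,"dz":0,"ax":0,"ay":0,"az":-13.6,"hand":50}
    - {"dx":-7.1,"dy":0.42,"dz":0,"ax":0,"ay":0,"az":-15.3,"hand":50}
    - {"dx":-7.96,"dy":0.48,"dz":0,"ax":0,"ay":0,"az":-17,"hand":50}

```text
clock: 22.52
tool_pos: [0.5788, -0.2505, 0.1464]
eef_rot: [-0.139, 0.99, 0.001, -0.001]
contact_force: [0.1, 0.3, 0.0]
opening: 0.566
```

Call:
servo_tool:
  deltas:
    - {"dx":0,"dy":0,"dz":0,"ax":0,"ay":0,"az":-1.8,"hand":50}
    - {"dx":0,"dy":0,"dz":0,"ax":0,"ay":0,"az":-1.8,"hand":50}
    - {"dx":0,"dy":0,"dz":0,"ax":0,"ay":0,"az":-1.8,"hand":50}

```text
clock: 22.9
tool_pos: [0.5792, -0.2482, 0.1472]
eef_rot: [-0.228, 0.974, 0.001, -0.0]
contact_force: [0.4, 1.1, -0.2]
opening: 0.568
```

```bash
python3 go.py .579 -.2497 .034 117
```

```text
t 22.9 p [ 0.5792 -0.2482  0.1472] yaw 116.32 zax [-0.0013  0.0017 -1.    ] F [ 0.4  1.1 -0.2] open 50.0 q [ 0.62  0.89 -0.54  1.63  0.6   0.79  1.84]
[ 0.013 -0.026  1.887] [ 0.02  -0.004 -0.114]
```

Call:
servo_tool:
  deltas:
    - {"dx":0.01,"dy":-0.02,"dz":0.5,"ax":0,"ay":0,"az":-0.1,"hand":50}
    - {"dx":0.01,"dy":-0.02,"dz":1,"ax":0,"ay":0,"az":-0.1,"hand":50}
    - {"dx":0.01,"dy":-0.02,"dz":1.4,"ax":0,"ay":0,"az":-0.1,"hand":50}
    - {"dx":0.01,"dy":-0.02,"dz":1.7,"ax":0,"ay":0,"az":-0.1,"hand":50}
    - {"dx":0.01,"dy":-0.02,"dz":1.88,"ax":0,"ay":0,"az":-0.1,"hand":50}
    - {"dx":0.01,"dy":-0.02,"dz":1.88,"ax":0,"ay":0,"az":-0.1,"hand":50}
    - {"dx":0.01,"dy":-0.02,"dz":1.88,"ax":0,"ay":0,"az":-0.1,"hand":50}

```text
clock: 23.78
tool_pos: [0.5801, -0.251, 0.036]
eef_rot: [-0.233, 0.972, -0.0, 0.001]
contact_force: [-0.5, 0.3, -0.0]
opening: 0.568
```

Call:
servo_tool:
  deltas:
    - {"dx":0,"dy":0,"dz":0,"ax":0,"ay":0,"az":0,"hand":20}
    - {"dx":0,"dy":0,"dz":0,"ax":0,"ay":0,"az":0,"hand":20}
    - {"dx":0,"dy":0,"dz":0,"ax":0,"ay":0,"az":0,"hand":20}
    - {"dx":0,"dy":0,"dz":0,"ax":0,"ay":0,"az":0,"hand":20}
    - {"dx":0,"dy":0,"dz":0,"ax":0,"ay":0,"az":0,"hand":20}

```text
clock: 24.4
tool_pos: [0.5796, -0.2509, 0.0356]
eef_rot: [-0.233, 0.972, -0.0, 0.0]
contact_force: [-1.8, -0.1, 4.8]
opening: 0.332
```

```bash
python3 go.py .5776 -.0248 .13 118
```

```text
t 24.4 p [ 0.5796 -0.2509  0.0356] yaw 116.99 zax [ 3.e-04 -0.e+00 -1.e+00] F [-1.8 -0.1  4.8] open 29.3 q [ 0.57  1.04 -0.44  1.66  0.71  0.61  1.77]
[-1.68   3.372 -1.573] [-0.002  0.003 -0.169]
```

Call:
servo_tool:
  deltas:
    - {"dx":0,"dy":0,"dz":-0.2,"ax":0,"ay":0,"az":0,"hand":20}
    - {"dx":0,"dy":0,"dz":-0.7,"ax":0,"ay":0,"az":0,"hand":20}
    - {"dx":0,"dy":0,"dz":-1.3,"ax":0,"ay":0,"az":0,"hand":20}
    - {"dx":-0.2,"dy":0.5,"dz":-1.57,"ax":0,"ay":0,"az":0,"hand":20}
    - {"dx":-0.6,"dy":1.3,"dz":-1.57,"ax":0,"ay":0,"az":0,"hand":20}
    - {"dx":-1,"dy":2.1,"dz":-1.57,"ax":0,"ay":0,"az":0,"hand":20}
    - {"dx":-1.4,"dy":2.9,"dz":-1.57,"ax":0,"ay":0,"az":-0.1,"hand":20}
    - {"dx":-1.68,"dy":3.37,"dz":-1.57,"ax":0,"ay":0,"az":-0.1,"hand":20}
    - {"dx":-1.68,"dy":3.37,"dz":-1.57,"ax":0,"ay":0,"az":-0.1,"hand":20}
    - {"dx":-1.68,"dy":3.37,"dz":-1.57,"ax":0,"ay":0,"az":-0.1,"hand":20}

```text
clock: 25.65
tool_pos: [0.5774, -0.0265, 0.1294]
eef_rot: [-0.238, 0.971, -0.001, -0.0]
contact_force: [-0.6, 0.0, -0.8]
opening: 0.337
```

Call:
servo_tool:
  deltas:
    - {"dx":0,"dy":0,"dz":0,"ax":0,"ay":0,"az":0,"hand":20}
    - {"dx":0,"dy":0,"dz":0,"ax":0,"ay":0,"az":0,"hand":20}

```text
clock: 25.9
tool_pos: [0.5774, -0.0265, 0.1293]
eef_rot: [-0.237, 0.971, -0.0, -0.0]
contact_force: [0.2, 0.1, -0.9]
opening: 0.335
```

```bash
python3 go.py .5776 -.0248 .0436 117.6;python3 - <<'E'
from plant import r,eyes
from h import *
m=eyes.camera_model("wrist");p,d=eyes.snapshot("wrist")
np.savez("pics/wrist10.npz",p=p,d=d,**{k:np.array(v) for k,v in m.items()})
crop(p,220,100,420,300,3.8,'pics/w10.png')
E
```

```text
t 25.9 p [ 0.5774 -0.0265  0.1293] yaw 117.47 zax [-2.e-04 -6.e-04 -1.e+00] F [ 0.2  0.1 -0.9] open 29.5 q [ 0.23  0.85 -0.47  1.81  0.62  0.63  1.44]
[-0.016  0.024  1.429] [-0.004 -0.004 -0.022]
```

View pics/w10.png

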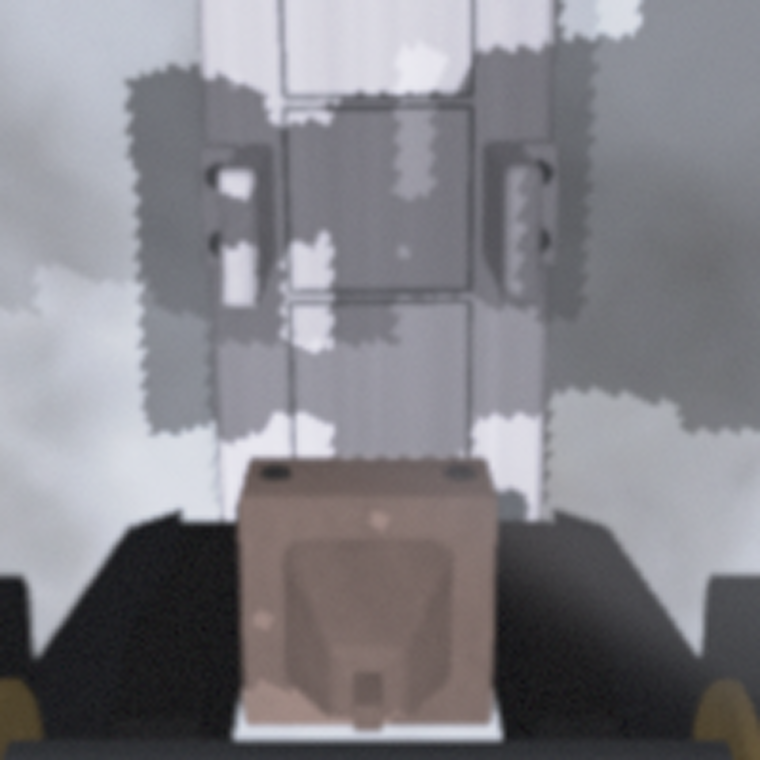

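```bash
python3 - <<'E'
from h import *
z=load('pics/wrist10.npz')
def c(L,s=3.8,o=(220,100)): return [((x+.5)/s-.5+o[0],(y+.5)/s-.5+o[1]) for x,y in L]
a=onz(z,c([(242,498),(497,498),(493,722),(246,722)]),.1117);print(a.mean(0),np.linalg.norm(a[0]-a[1]),np.linalg.norm(a[0]-a[3]))
b=onz(z,c([(248,460),(488,460)]),.0977);print(b.mean(0)+.0155*np.array([.886,.464,0]))
P=onz(z,c([(287,107),(470,107),(470,291),(289,291)]),.012);print('midplace',P.mean(0)) 
E
```

```text
[ 0.57664826 -0.02774617  0.1117    ] 0.028949364765183654 0.02856829247165116
[ 0.57820378 -0.02711481  0.0977    ]
midplace [ 0.54610555 -0.04172544  0.012     ]
```

Call:
servo_tool:
  deltas:
    - {"dx":-0.022,"dy":0.035,"dz":0.4,"ax":0,"ay":0,"az":0,"hand":20}
    - {"dx":-0.022,"dy":0.035,"dz":0.8,"ax":0,"ay":0,"az":0,"hand":20}
    - {"dx":-0.022,"dy":0.035,"dz":1.1,"ax":0,"ay":0,"az":0,"hand":20}
    - {"dx":-0.022,"dy":0.035,"dz":1.3,"ax":0,"ay":0,"az":0,"hand":20}
    - {"dx":-0.022,"dy":0.035,"dz":1.3,"ax":0,"ay":0,"az":0,"hand":20}
    - {"dx":-0.022,"dy":0.035,"dz":1.3,"ax":0,"ay":0,"az":0,"hand":20}

```text
clock: 26.7
tool_pos: [0.5782, -0.0224, 0.052]
eef_rot: [-0.238, 0.971, -0.0, 0.001]
contact_force: [0.3, 0.6, -0.6]
opening: 0.336
```

```bash
python3 go.py .5776 -.024 .0436 117.6
```

```text
t 26.7 p [ 0.5782 -0.0224  0.052 ] yaw 117.59 zax [ 1.1e-03  2.0e-04 -1.0e+00] F [ 0.3  0.6 -0.6] open 29.6 q [ 0.17  0.97 -0.37  1.83  0.71  0.48  1.36]
[ 0.021 -0.019  0.139] [-0.003  0.01  -0.002]
```

Call:
servo_tool:
  deltas:
    - {"dx":0.021,"dy":-0.019,"dz":0.05,"ax":0,"ay":0,"az":0,"hand":20}
    - {"dx":0.021,"dy":-0.019,"dz":0.08,"ax":0,"ay":0,"az":0,"hand":20}
    - {"dx":0.021,"dy":-0.019,"dz":0.08,"ax":0,"ay":0,"az":0,"hand":20}
    - {"dx":0.021,"dy":-0.019,"dz":0.08,"ax":0,"ay":0,"az":0,"hand":20}

```text
clock: 27.2
tool_pos: [0.5771, -0.0241, 0.0467]
eef_rot: [-0.238, 0.971, 0.0, 0.0]
contact_force: [0.4, -0.0, -1.5]
opening: 0.334
```

```bash
python3 go.py .5776 -.024 .0436 117.6
```

```text
t 27.2 p [ 0.5771 -0.0241  0.0467] yaw 117.59 zax [ 1.e-04  1.e-04 -1.e+00] F [ 0.4 -0.  -1.5] open 29.4 q [ 0.17  0.97 -0.37  1.83  0.71  0.47  1.36]
[-0.007 -0.003  0.051] [ 0.001  0.001 -0.001]
```

Call:
servo_tool:
  deltas:
    - {"dx":-0.005,"dy":-0.003,"dz":0.03,"ax":0,"ay":0,"az":0,"hand":20}
    - {"dx":-0.005,"dy":-0.003,"dz":0.054,"ax":0,"ay":0,"az":0,"hand":20}
    - {"dx":-0.005,"dy":-0.003,"dz":0.054,"ax":0,"ay":0,"az":0,"hand":20}
    - {"dx":-0.005,"dy":-0.003,"dz":0.054,"ax":0,"ay":0,"az":0,"hand":20}

```text
clock: 27.7
tool_pos: [0.5775, -0.0241, 0.0436]
eef_rot: [-0.238, 0.971, -0.0, 0.0]
contact_force: [-1.9, 0.3, 4.2]
opening: 0.338
```

Call:
servo_tool:
  deltas:
    - {"dx":0,"dy":0,"dz":0,"ax":0,"ay":0,"az":0,"hand":50}
    - {"dx":0,"dy":0,"dz":0,"ax":0,"ay":0,"az":0,"hand":50}
    - {"dx":0,"dy":0,"dz":0,"ax":0,"ay":0,"az":0,"hand":50}
    - {"dx":0,"dy":0,"dz":-0.4,"ax":0,"ay":0,"az":0,"hand":50}
    - {"dx":0,"dy":0,"dz":-1,"ax":0,"ay":0,"az":0,"hand":50}
    - {"dx":0,"dy":0,"dz":-1.7,"ax":0,"ay":0,"az":0,"hand":50}
    - {"dx":0,"dy":0,"dz":-1.7,"ax":0,"ay":0,"az":0,"hand":50}
    - {"dx":0,"dy":0,"dz":-1.7,"ax":0,"ay":0,"az":0,"hand":50}

```text
clock: 28.7
tool_pos: [0.577, -0.0244, 0.1449]
eef_rot: [-0.238, 0.971, -0.0, -0.0]
contact_force: [0.3, -0.1, -0.9]
opening: 0.566
```

```bash
python3 go.py .5211 -.283 .145 117;python3 - <<'E'
from plant import r,eyes
from h import *
m=eyes.camera_model("wrist");p,d=eyes.snapshot("wrist")
np.savez("pics/wrist11.npz",p=p,d=d,**{k:np.array(v) for k,v in m.items()})
crop(p,240,50,400,250,2.9,'pics/w11.png')
E
```

```text
t 28.7 p [ 0.577  -0.0244  0.1449] yaw 117.58 zax [-8.e-04 -3.e-04 -1.e+00] F [ 0.3 -0.1 -0.9] open 49.9 q [ 0.24  0.83 -0.49  1.8   0.6   0.66  1.45]
[ 2.822 -3.388  0.   ] [ 0.001 -0.008  0.097]
```

View pics/w11.png

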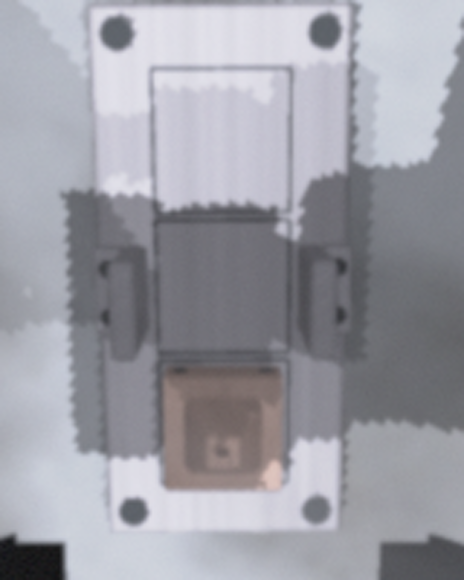

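E2 is back inside its engraved place at (223,425). Now electrode 1.

Call:
servo_tool:
  deltas:
    - {"dx":0.6,"dy":-0.7,"dz":0,"ax":0,"ay":0,"az":0.1,"hand":50}
    - {"dx":1.2,"dy":-1.45,"dz":0,"ax":0,"ay":0,"az":0.1,"hand":50}
    - {"dx":1.8,"dy":-2.2,"dz":0,"ax":0,"ay":0,"az":0.1,"hand":50}
    - {"dx":2.4,"dy":-2.9,"dz":0,"ax":0,"ay":0,"az":0.1,"hand":50}
    - {"dx":2.82,"dy":-3.39,"dz":0,"ax":0,"ay":0,"az":0.1,"hand":50}
    - {"dx":2.82,"dy":-3.39,"dz":0,"ax":0,"ay":0,"az":0.1,"hand":50}
    - {"dx":2.82,"dy":-3.39,"dz":0.4,"ax":0,"ay":0,"az":0.1,"hand":50}
    - {"dx":2.82,"dy":-3.39,"dz":0.8,"ax":0,"ay":0,"az":0.1,"hand":50}
    - {"dx":2.82,"dy":-3.39,"dz":0.8,"ax":0,"ay":0,"az":0.1,"hand":50}

```text
clock: 29.88
tool_pos: [0.5206, -0.2805, 0.0951]
eef_rot: [-0.235, 0.972, 0.002, -0.002]
contact_force: [0.8, -0.2, 0.3]
opening: 0.57
```

```bash
python3 go.py .5211 -.283 .0345 117
```

```text
t 29.88 p [ 0.5206 -0.2805  0.0951] yaw 117.13 zax [-0.0044  0.0029 -1.    ] F [ 0.8 -0.2  0.3] open 50.2 q [ 0.69  0.92 -0.49  1.77  0.69  0.63  1.83]
[ 0.009 -0.046  1.01 ] [ 0.044 -0.025  0.021]
```

Call:
servo_tool:
  deltas:
    - {"dx":0.01,"dy":-0.03,"dz":0.3,"ax":0,"ay":0,"az":0,"hand":50}
    - {"dx":0.01,"dy":-0.03,"dz":0.6,"ax":0,"ay":0,"az":0,"hand":50}
    - {"dx":0.01,"dy":-0.03,"dz":0.85,"ax":0,"ay":0,"az":0,"hand":50}
    - {"dx":0.01,"dy":-0.03,"dz":1,"ax":0,"ay":0,"az":0,"hand":50}
    - {"dx":0.01,"dy":-0.03,"dz":1,"ax":0,"ay":0,"az":0,"hand":50}
    - {"dx":0.01,"dy":-0.03,"dz":1,"ax":0,"ay":0,"az":0,"hand":50}

```text
clock: 30.62
tool_pos: [0.5224, -0.2847, 0.0377]
eef_rot: [-0.233, 0.972, -0.0, 0.0]
contact_force: [0.1, 0.2, 0.3]
opening: 0.566
```

Call:
servo_tool:
  deltas:
    - {"dx":0,"dy":0,"dz":0,"ax":0,"ay":0,"az":0,"hand":20}
    - {"dx":0,"dy":0,"dz":0,"ax":0,"ay":0,"az":0,"hand":20}
    - {"dx":0,"dy":0,"dz":0,"ax":0,"ay":0,"az":0,"hand":20}
    - {"dx":0,"dy":0,"dz":0,"ax":0,"ay":0,"az":0,"hand":20}
    - {"dx":0,"dy":0,"dz":0,"ax":0,"ay":0,"az":0,"hand":20}

```text
clock: 31.25
tool_pos: [0.522, -0.2844, 0.0377]
eef_rot: [-0.233, 0.972, 0.0, 0.0]
contact_force: [-0.4, 1.3, 4.9]
opening: 0.331
```

```bash
python3 go.py .514 -.0585 .13 117.5
```

```text
t 31.25 p [ 0.522  -0.2844  0.0377] yaw 117.0 zax [-0.e+00  2.e-04 -1.e+00] F [-0.4  1.3  4.9] open 29.2 q [ 0.66  1.01 -0.42  1.78  0.76  0.52  1.78]
[-1.591  3.415 -1.538] [ 0.002  0.001 -0.083]
```

Call:
servo_tool:
  deltas:
    - {"dx":0,"dy":0,"dz":-0.2,"ax":0,"ay":0,"az":0,"hand":20}
    - {"dx":0,"dy":0,"dz":-0.7,"ax":0,"ay":0,"az":0,"hand":20}
    - {"dx":0,"dy":0,"dz":-1.3,"ax":0,"ay":0,"az":0,"hand":20}
    - {"dx":-0.2,"dy":0.5,"dz":-1.54,"ax":0,"ay":0,"az":0,"hand":20}
    - {"dx":-0.6,"dy":1.3,"dz":-1.54,"ax":0,"ay":0,"az":0,"hand":20}
    - {"dx":-1,"dy":2.1,"dz":-1.54,"ax":0,"ay":0,"az":0,"hand":20}
    - {"dx":-1.3,"dy":2.9,"dz":-1.54,"ax":0,"ay":0,"az":-0.08,"hand":20}
    - {"dx":-1.59,"dy":3.41,"dz":-1.54,"ax":0,"ay":0,"az":-0.08,"hand":20}
    - {"dx":-1.59,"dy":3.41,"dz":-1.54,"ax":0,"ay":0,"az":-0.08,"hand":20}
    - {"dx":-1.59,"dy":3.41,"dz":-1.54,"ax":0,"ay":0,"az":-0.08,"hand":20}

```text
clock: 32.5
tool_pos: [0.5142, -0.0601, 0.1299]
eef_rot: [-0.237, 0.971, -0.001, -0.0]
contact_force: [-0.5, -0.9, -2.6]
opening: 0.337
```

Call:
servo_tool:
  deltas:
    - {"dx":0,"dy":0,"dz":0,"ax":0,"ay":0,"az":0,"hand":20}
    - {"dx":0,"dy":0,"dz":0,"ax":0,"ay":0,"az":0,"hand":20}

```text
clock: 32.75
tool_pos: [0.5141, -0.0603, 0.1297]
eef_rot: [-0.236, 0.972, -0.0, -0.0]
contact_force: [-0.5, -0.6, -1.2]
opening: 0.335
```

```bash
python3 go.py .514 -.0585 .0457 117.5;python3 - <<'E'
from plant import r,eyes
from h import *
m=eyes.camera_model("wrist");p,d=eyes.snapshot("wrist")
np.savez("pics/wrist12.npz",p=p,d=d,**{k:np.array(v) for k,v in m.items()})
crop(p,220,100,420,300,3.8,'pics/w12.png')
E
```

```text
t 32.75 p [ 0.5141 -0.0603  0.1297] yaw 117.35 zax [-1.e-04 -4.e-04 -1.e+00] F [-0.5 -0.6 -1.2] open 29.5 q [ 0.29  0.8  -0.43  1.99  0.68  0.5   1.41]
[-0.013  0.028  1.4  ] [-0.003 -0.003 -0.025]
```

View pics/w12.png

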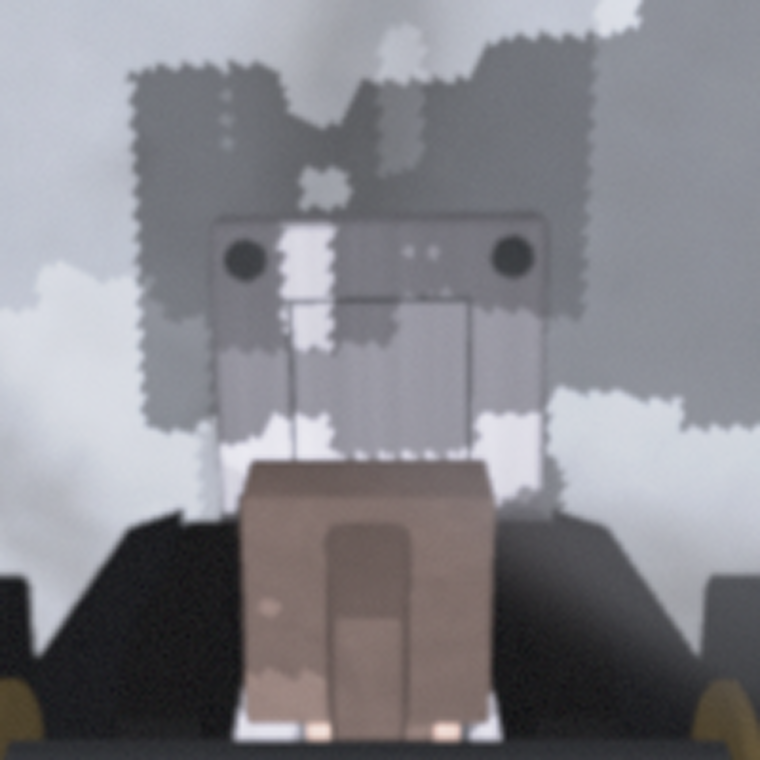

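```bash
python3 - <<'E'
from h import *
z=load('pics/wrist12.npz')
def c(L,s=3.8,o=(220,100)): return [((x+.5)/s-.5+o[0],(y+.5)/s-.5+o[1]) for x,y in L]
a=onz(z,c([(242,498),(494,498),(489,722),(247,722)]),.110);print(a.mean(0),np.linalg.norm(a[0]-a[1]),np.linalg.norm(a[0]-a[3]))
b=onz(z,c([(249,462),(485,462)]),.096);print(b.mean(0)+.015*np.array([.886,.464,0]))
P=onz(z,c([(245,259),(512,257)]),.012);print('spots',P.mean(0)+.0607*np.array([.8824,.4705,0])) 
E
```

```text
[ 0.51428507 -0.06125792  0.11      ] 0.029040849133964108 0.02900060138425067
[ 0.5153457  -0.06079732  0.096     ]
spots [ 0.54584768 -0.04205094  0.012     ]
```

Call:
servo_tool:
  deltas:
    - {"dx":-0.01,"dy":0.02,"dz":0.4,"ax":0,"ay":0,"az":0,"hand":20}
    - {"dx":-0.01,"dy":0.02,"dz":0.8,"ax":0,"ay":0,"az":0,"hand":20}
    - {"dx":-0.01,"dy":0.02,"dz":1.1,"ax":0,"ay":0,"az":0,"hand":20}
    - {"dx":-0.01,"dy":0.02,"dz":1.27,"ax":0,"ay":0,"az":0,"hand":20}
    - {"dx":-0.01,"dy":0.02,"dz":1.27,"ax":0,"ay":0,"az":0,"hand":20}
    - {"dx":-0.01,"dy":0.02,"dz":1.27,"ax":0,"ay":0,"az":0,"hand":20}

```text
clock: 33.55
tool_pos: [0.5145, -0.0577, 0.0541]
eef_rot: [-0.237, 0.971, -0.0, 0.0]
contact_force: [0.2, 0.2, -2.4]
opening: 0.333
```

```bash
python3 go.py .5136 -.058 .0457 117.5
```

```text
t 33.55 p [ 0.5145 -0.0577  0.0541] yaw 117.46 zax [ 1.e-03  2.e-04 -1.e+00] F [ 0.2  0.2 -2.4] open 29.4 q [ 0.19  0.92 -0.28  2.02  0.79  0.32  1.3 ]
[0.016 0.003 0.14 ] [-0.003  0.009 -0.006]
```

Call:
servo_tool:
  deltas:
    - {"dx":0.013,"dy":0.003,"dz":0.05,"ax":0,"ay":0,"az":0,"hand":20}
    - {"dx":0.013,"dy":0.003,"dz":0.09,"ax":0,"ay":0,"az":0,"hand":20}
    - {"dx":0.013,"dy":0.003,"dz":0.09,"ax":0,"ay":0,"az":0,"hand":20}
    - {"dx":0.013,"dy":0.003,"dz":0.09,"ax":0,"ay":0,"az":0,"hand":20}

```text
clock: 34.05
tool_pos: [0.5134, -0.0579, 0.0482]
eef_rot: [-0.237, 0.971, 0.0, 0.0]
contact_force: [-0.6, 0.1, -2.9]
opening: 0.332
```

```bash
python3 go.py .5136 -.058 .0457 117.5
```

```text
t 34.05 p [ 0.5134 -0.0579  0.0482] yaw 117.48 zax [ 1.e-04  1.e-04 -1.e+00] F [-0.6  0.1 -2.9] open 29.2 q [ 0.18  0.93 -0.27  2.02  0.8   0.3   1.29]
[-0.002 -0.004  0.042] [ 0.     0.001 -0.004]
```

Call:
servo_tool:
  deltas:
    - {"dx":0,"dy":-0.003,"dz":0.025,"ax":0,"ay":0,"az":0,"hand":20}
    - {"dx":0,"dy":-0.003,"dz":0.044,"ax":0,"ay":0,"az":0,"hand":20}
    - {"dx":0,"dy":-0.003,"dz":0.044,"ax":0,"ay":0,"az":0,"hand":20}
    - {"dx":0,"dy":-0.003,"dz":0.044,"ax":0,"ay":0,"az":0,"hand":20}

```text
clock: 34.55
tool_pos: [0.5135, -0.058, 0.0457]
eef_rot: [-0.237, 0.971, -0.0, 0.0]
contact_force: [-0.8, -0.1, 1.9]
opening: 0.33
```

Call:
servo_tool:
  deltas:
    - {"dx":0,"dy":0,"dz":0,"ax":0,"ay":0,"az":0,"hand":50}
    - {"dx":0,"dy":0,"dz":0,"ax":0,"ay":0,"az":0,"hand":50}
    - {"dx":0,"dy":0,"dz":0,"ax":0,"ay":0,"az":0,"hand":50}
    - {"dx":0,"dy":0,"dz":-0.4,"ax":0,"ay":0,"az":0,"hand":50}
    - {"dx":0,"dy":0,"dz":-1,"ax":0,"ay":0,"az":0,"hand":50}
    - {"dx":0,"dy":0,"dz":-1.9,"ax":0,"ay":0,"az":0,"hand":50}
    - {"dx":0,"dy":0,"dz":-2.8,"ax":0,"ay":0,"az":0,"hand":50}
    - {"dx":0,"dy":0,"dz":-2.8,"ax":0,"ay":0,"az":0,"hand":50}
    - {"dx":0,"dy":0,"dz":-2.8,"ax":0,"ay":0,"az":0,"hand":50}

```text
clock: 35.67
tool_pos: [0.5129, -0.0585, 0.2131]
eef_rot: [-0.237, 0.971, -0.0, -0.0]
contact_force: [0.2, -0.4, -0.1]
opening: 0.572
```

```bash
python3 go.py .5211 -.283 .145 117;python3 - <<'E'
from plant import r,eyes
from h import *
m=eyes.camera_model("wrist");p,d=eyes.snapshot("wrist")
np.savez("pics/wrist13.npz",p=p,d=d,**{k:np.array(v) for k,v in m.items()})
crop(p,250,80,390,280,2.9,'pics/w13.png')
p,d=eyes.snapshot("scene");crop(p,230,120,450,350,2.6,'pics/s13.png')
p,d=eyes.snapshot("top");crop(p,190,130,490,260,2.6,'pics/t13.png')
E
```

```text
t 35.67 p [ 0.5129 -0.0585  0.2131] yaw 117.45 zax [-8.e-04 -4.e-04 -1.e+00] F [ 0.2 -0.4 -0.1] open 50.4 q [ 0.37  0.67 -0.57  1.93  0.55  0.7   1.51]
[ 1.603 -3.384  1.136] [-0.    -0.009  0.075]
```

View pics/w13.png

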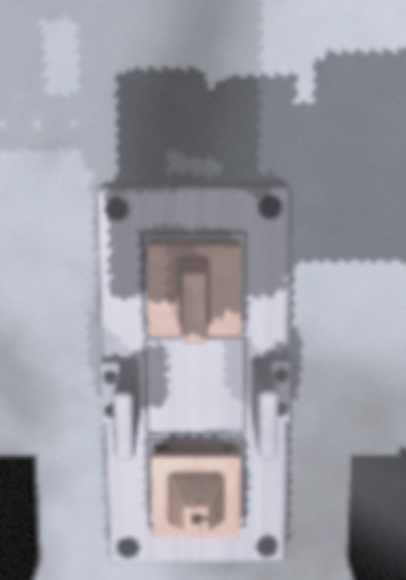

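View pics/s13.png

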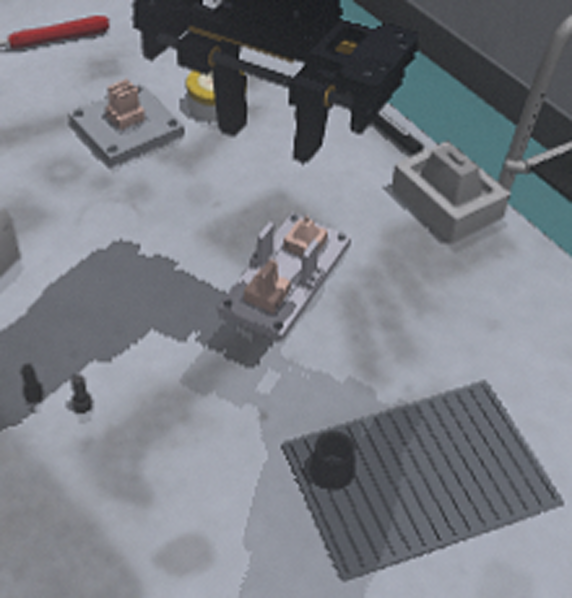

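View pics/t13.png

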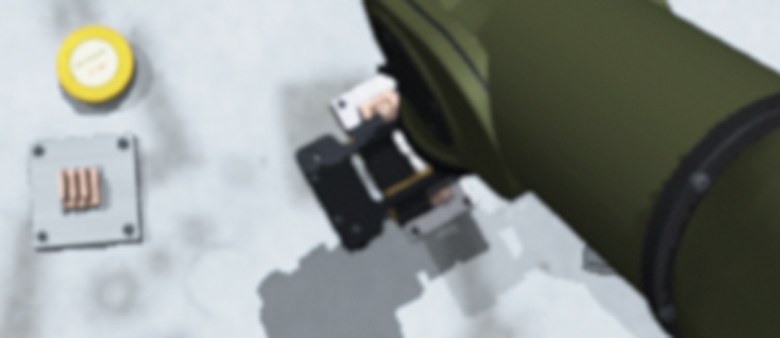

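```bash
python3 - <<'E'
from h import *
z=load('pics/wrist13.npz')
def c(L,s=2.9,o=(250,80)): return [((x+.5)/s-.5+o[0],(y+.5)/s-.5+o[1]) for x,y in L]
def ang(v): return np.degrees(np.arctan2(v[1],v[0]))
S=onz(z,c([(117,208),(270,207),(267,545),(128,547)]),.012).mean(0)
u=np.array([.8825,.4703,0]);v=np.array([-.4703,.8825,0])
for n,L in dict(e1=[(147,241),(244,240),(243,337),(147,337)],e2=[(152,455),(243,454),(241,535),(153,536)]).items():
    e=onz(z,c(L),.026);d=e.mean(0)-S;print(n,'stand frame mm',(d@u*1e3).round(1),(d@v*1e3).round(1),'yaw',ang(e[3]-e[0]).round(1),ang(e[2]-e[1]).round(1))
z=load('pics/wrist9.npz')
e=onz(z,c([(300,224),(462,224)],3.9,(220,120)),.03);X=np.array([-.062,.998,0]);print('e3',e.mean(0)-.015*X)
sp=onz(z,c([(189,103),(570,103),(553,456),(201,456)],3.9,(220,120)),.016);print('plate',sp.mean(0))
E
```

```text
e1 stand frame mm -36.6 0.2 yaw 26.8 27.7
e2 stand frame mm 34.6 0.2 yaw 27.5 26.9
e3 [0.52123538 0.22592833 0.03      ]
plate [0.5207916  0.22532235 0.016     ]
```

```bash
python3 -c "
from plant import r
print(r.finish_job(), r.get_state()['clock'])"
```

```text
the job is handed in; nothing more can be done
the job is handed in; nothing more can be done
```

The job is done and handed in at about 36 s. I set blade electrode 1 and pin electrode 2 upright on the mat, then put fin electrode 3, the middle one, on the plate's engraved square. After that I returned 2 and 1 to their own places in the stand.

Last checks, from the wrist camera after each release:
- **Electrode 3:** it is within about 0.8 mm of the plate centre, inside the square.
- **Electrode 1:** it is at x = -36.6, y = 0.2 mm in the stand frame; its place is at -36, 0. It is turned about 27° against the stand's 28°.
- **Electrode 2:** it is at x = 34.6, y = 0.2 mm; its place is at 36, 0, so it is about 1.4 mm off along x. By eye it sits inside its engraved outline. It is also turned about 27°.

All three look upright. The loupe and tin look unmoved in the last pictures, judged by eye without re-measuring. The largest wrist force I read was about 6 N. No check failed, but the cameras disagree with each other by about 1–2 mm, so the positions are only that certain.

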